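# Set out a covered sample with its reagents on the bench board

### The job

Set out the sample station on the row of four white pads, with the things that stand on the open worktop to the right of the row: stand the larger beaker on the square pad and cover it with the steel disc lid, stand the brown bottle on the pad next to it on the left (seen from the robot) and the dropper bottle on the pad next to it on the right, and put the smaller beaker on the pad that is still free. Everything stands upright, right way up, within a centimetre of the centre of its pad, with the lid lying flat on the beaker's rim, also centred to within a centimetre; do not shift the wash bottle.

Things in the scene. Friction and masses are not known exactly. Their poses are not given: they have to be found in the camera images.
- big_beaker_centre (a point): the larger clear glass beaker, 71 mm high, wall 52 mm across outside, rim 59 mm across (the top 7 mm, sturdy enough to be gripped from outside), open at the top, empty. Loose. Point: its centre, 35.5 mm above its underside; z axis up
- lid_centre (a point): round stainless disc lid, 96 mm across and 4 mm thick, with a black knob in the middle, 23 mm across, from 4 to 26 mm above the underside; 160 g. Loose, lies knob up. Point: its centre, 13 mm above its underside; z axis up
- brown_bottle_centre (a point): brown (amber) glass bottle with a black screw cap, 126 mm high, body 58 mm across (straight up to 80 mm, shoulder to 102 mm), cap 34 mm across, fixed on the bottle, from 109 to 126 mm above the underside; about 230 g; can be lifted by its cap. The one on the open worktop, not at the back. Loose. Point: its centre, 63 mm above its underside; z axis up
- dropper_centre (a point): slim white dropper bottle with a red pointed cap, 94 mm high, body 31 mm across (straight up to 46 mm, shoulder to 56 mm; above that the neck and pointed cap, under 19 mm across). The one on the open worktop, not at the back. Loose. Point: its centre, 47 mm above its underside; z axis up
- small_beaker_centre (a point): the smaller clear glass beaker, 61 mm high, wall 42 mm across outside, rim 50 mm across (the top 7 mm, sturdy enough to be gripped from outside), open at the top, empty. Loose. Point: its centre, 30.5 mm above its underside; z axis up
- pad_square: the square white pad, 80 x 80 x 4 mm, the only square one; second or third in the row. The pads' centres stand 110 mm apart in one row on a fixed grey board 440 x 110 x 6 mm; the row runs roughly from the robot's left (+y) to its right, turned by up to 0.25 rad. Origin: centre of the underside, 6 mm above the worktop (pad tops 10 mm above it). y axis: along the row to the left.
- pad_left: round white pad, 80 mm across, 4 mm thick, at the left end of the row. Origin: centre of its underside
- pad_inner: round white pad, 80 mm across, 4 mm thick, the one of the two inner places of the row that the square pad does not take. Origin: centre of its underside
- pad_right: round white pad, 80 mm across, 4 mm thick, at the right end of the row. Origin: centre of its underside
- wash_bottle_centre (a point): white plastic wash bottle with a bent spout, 238 mm high, 88 x 123 mm over all, standing left of the board; a bystander to be left where it is. Point: on its axis, 119 mm above its underside. Note: fixed instruments and two stands with arms about 0.25 m high stand behind the work (x over 0.63 m), so carry things past in front of them
Mind the look-alikes: they are no part of the job. What is shaped like the part that bears brown_bottle_centre but purple is not meant.

How it is judged (in metres and radians):
At the end, for the whole second after the job is handed in: Larger beaker on the square pad, lid flat on its rim; brown bottle on the next pad left, dropper bottle on the next right, smaller beaker on the last; centres within 12 mm of the pad's (lid: the beaker's), heights within 4 mm (lid -5/+4), upright within 0.08 rad, all at rest (0.02 m/s) (horizontal distance between big_beaker_centre and pad_square below 0.012 m and height (world z) of big_beaker_centre between 0.0415 and 0.0495 m and angle between each of big_beaker_centre, lid_centre's own z axis and vertical below 0.08 rad and horizontal distance between lid_centre and big_beaker_centre below 0.012 m and height (world z) of lid_centre between 0.089 and 0.098 m and ((y of pad_square in the frame of pad_inner above 0 m and horizontal distance between brown_bottle_centre and pad_left below 0.012 m and height (world z) of brown_bottle_centre between 0.069 and 0.077 m and angle between each of brown_bottle_centre, dropper_centre, small_beaker_centre's own z axis and vertical below 0.08 rad and horizontal distance between dropper_centre and pad_inner below 0.012 m and height (world z) of dropper_centre between 0.053 and 0.061 m and horizontal distance between small_beaker_centre and pad_right below 0.012 m and height (world z) of small_beaker_centre between 0.0365 and 0.0445 m) or (y of pad_square in the frame of pad_inner below 0 m and horizontal distance between brown_bottle_centre and pad_inner below 0.012 m and height (world z) of brown_bottle_centre between 0.069 and 0.077 m and angle between each of brown_bottle_centre, dropper_centre, small_beaker_centre's own z axis and vertical below 0.08 rad and horizontal distance between dropper_centre and pad_right below 0.012 m and height (world z) of dropper_centre between 0.053 and 0.061 m and horizontal distance between small_beaker_centre and pad_left below 0.012 m and height (world z) of small_beaker_centre between 0.0365 and 0.0445 m)) and linear speed of each of big_beaker, lid, brown_bottle, dropper, small_beaker below 0.02 m/s); the robot touches nothing.
It fails at once if the wash bottle is shifted by more than 20 mm (distance of wash_bottle_centre from where it was at the start of the episode above 0.02 m).
It also fails if it takes over 128 s, if anything falls off the work surface, if the arm or the gripper's body presses on something with over 40 N, if the wrist force passes 120 N, or if a joint passes its speed limit or range.

### The arm

A 6-joint arm with a two-finger parallel gripper is mounted at the origin on a cart in front of the work surface, level with it; the furniture and walls round the work are solid. World frame = base frame: x ahead of the robot, y to its left, z up, the work surface at z = 0. Lengths are in m, angles in degrees, forces in N, time in s.
With the tool pointing down it reaches from about 0.3 to 0.75 m from the base axis. Payload 8.5 kg.
Tool frame: the origin (TCP) lies at the very end of the fingers, on their centre line; the grasp point (between the pads) lies 19 mm behind it; z points along the fingers, y is the direction in which the jaws open and shut (so a half turn about z gives the same grasp; the last joint's range is limited). The gripper opens to 85 mm and grips with 20 to 120 N. Pads are 22 mm wide; open, the fingers measure 114 mm over their backs; the gripper's body (76 mm by 85 mm) begins 54 mm behind the grasp point. The pads swing forward as they close: fully open they stand 13 mm farther back than shut.
Start: joints at [60.029, 21.807, 74.336, -0, 83.858, -12.336], TCP at [0.167, 0.524, 0.231] pointing down, gripper open.
Joint ranges: [-178.18, 178.18], [-50.72, 133.34], [12.68, 142.11], [-81.47, 261.47], [9.98, 163.14], [-165.26, 165.26]. Speed limits (degrees/s): [136.94, 136.94, 180, 180, 180, 180].

### API

Orientations are given as a 3x3 rotation matrix whose columns are the frame's x, y, z axes.
In Python, from rig import status, vision, env gives the robot as it stands.
- The arm moves only by the tool send_rows, never from a script. Its argument "targets" is a list of rows, each a list of 7 numbers: the shift along the tool's x, y, z in units of 50 mm (1.0 is 50 mm), then the turn, a rotation vector about the tool's x, y, z in units of 8 degrees (1.0 is 8 degrees), then the finger opening in mm, from 0 to 85.4. A call has 1 to 5 rows; each row is the pose to reach, as a shift and turn from the pose commanded when the call began, along the tool's axes at that moment; what a row does not reach only later rows make up. A row lasts 1/8 s, in which the tool goes at most 62.5 mm and 10.7 degrees, less where a joint would pass 70% of its speed; a pose out of reach is approached as far as the arm can. A call with a gripper value outside its range is refused whole. The fingers move at their own pace and stop on an object; "grip_force" is the grip in N (left out, the last holds). Time passes only in rows, so rows that repeat a pose let the fingers close. It gives the time, the measured TCP pose, the force and the opening at its end, in the units of the state.
- status.observe(): the state, without advancing time (a new reading comes with each control period).
- vision.get_image(name): name is "scene" or "top"; returns (picture, depth): 480x640x3 uint8, red, green, blue; 480x640 float32, m along the optical axis (not along the pixel's ray), 0 where there is no reading.
- vision.camera_model(name): a dict with "camera_matrix" (3x3 intrinsics, pixels), "view" (4x4, takes a point from world to camera coordinates). Camera axes: x right, y down, z forward; pixel columns grow to the right and rows downward; lengths in m; the calibration is good to about 2 mm. A picture is of the moment at which its call begins. camera_model takes no time and is no camera call.
- env.close_job(): hands the job in, once; it reports no verdict.
Trained networks look in the newest picture that a camera, given by its name, has taken for a name from the list of things; names that differ only in an ending like _2 or _b are one class to them, and where a whole thing is asked for, a point or a joint stands for the part that bears it (a point fixed in the world has none). Each returns a list of dicts, best first, with "p" (0 to 1); they miss things now and then, are a little off and sometimes report something else, mostly with a low value. They report only what shows in the picture. A call takes as long as a camera call. They do not tell look-alikes from the thing itself.
- vision.masks_of(camera, label): "pixels" (480x640 bool, what is visible of it) and "extent" ([left, top, right, bottom] in pixels, round what is visible of it).
The state is a dict: "time_s": time; "q": joint angles; "qvel": joint speeds; "joint_efforts": joint torques, N m; "position": TCP position; "tool_rot": TCP orientation; "ft_force": force on the tool from outside, world axes, zero at the start; "wrist_torque": the same for the moment, N m; "grip_width": finger opening in m.
Only numpy, scipy, OpenCV 4.12 (cv2) and the standard library are available. Lean on these libraries where they do the work, as an engineer would, in place of code of your own. Each camera call takes 0.05 s, during which the arm holds its last target.

## Working session

There is one attempt and no reset: what is moved stays moved. The work goes in short steps, Python scripts to look and compute and a tool call to move; the robot and the scene stay as the last step left them, time stands still between calls to the robot, and variables do not carry over. Pictures are saved under pics/ and viewed, and the job is handed in when it is done.

Besides the shell and the picture viewer there is one more tool, called as a command line: name --pt "numbers of a row" for each row, then --argument value for the rest. send_rows: Moves the arm, as the interface text tells. Its arguments: {"type":"object","properties":{"targets":{"type":"array","items":{"type":"array","items":{"type":"number"}}},"grip_force":{"type":"number"}},"required":["targets"]}

```bash
ls; mkdir -p pics; python3 - <<'E'
from rig import status,vision,env
import cv2
s=status.observe(); print(s)
for n in("scene","top"):
    im,d=vision.get_image(n); cv2.imwrite(f"pics/{n}0.png",im[:,:,::-1]); m=vision.camera_model(n); print(n,m)
E
```

```text
pics
{'time_s': 0.0, 'q': array([ 6.00298320e+01,  2.18428393e+01,  7.43861386e+01, -6.16305653e-04,
        8.38575948e+01, -1.23346812e+01]), 'qvel': array([ 0.02534898,  0.0537817 ,  0.02059715,  0.03531039,  0.09801433,
       -0.02077927]), 'joint_efforts': array([-5.68552514e-04, -4.48451078e+01, -2.31281930e+01, -2.16373087e-04,
        4.77290319e-03, -1.76399243e-05]), 'position': array([0.16647096, 0.52388982, 0.2306863 ]), 'tool_rot': array([[-9.53003443e-01,  3.02958547e-01, -7.45542907e-04],
       [ 3.02959303e-01,  9.53002588e-01, -1.31428124e-03],
       [ 3.12331584e-04, -1.47838371e-03, -9.99998858e-01]]), 'ft_force': array([-0.70575007,  0.34233831, -0.21398091]), 'wrist_torque': array([-0.04029113,  0.00192251, -0.03039839]), 'grip_width': 0.08551127951715981}
scene {'camera_matrix': array([[450.55126186,   0.        , 315.85419874],
       [  0.        , 450.55126186, 233.39244284],
       [  0.        ,   0.        ,   1.        ]]), 'view': array([[ 0.57234281, -0.82001354,  0.00122644, -0.21663886],
       [-0.39738101, -0.27866669, -0.87431871,  0.30034124],
       [ 0.71729495,  0.49992267, -0.48535068,  0.95729   ],
       [ 0.        ,  0.        ,  0.        ,  1.        ]])}
top {'camera_matrix': array([[516.26058857,   0.        , 315.34009624],
       [  0.        , 516.26058857, 239.03003204],
       [  0.        ,   0.        ,   1.        ]]), 'view': array([[-9.19703092e-04, -9.99999574e-01,  7.66816554e-05,
         8.16378301e-02],
       [-9.72579260e-01,  8.76650672e-04, -2.32570021e-01,
         5.21879195e-01],
       [ 2.32569855e-01, -2.88474355e-04, -9.72579652e-01,
         1.47710382e+00],
       [ 0.00000000e+00,  0.00000000e+00,  0.00000000e+00,
         1.00000000e+00]])}
```

View pics/scene0.png

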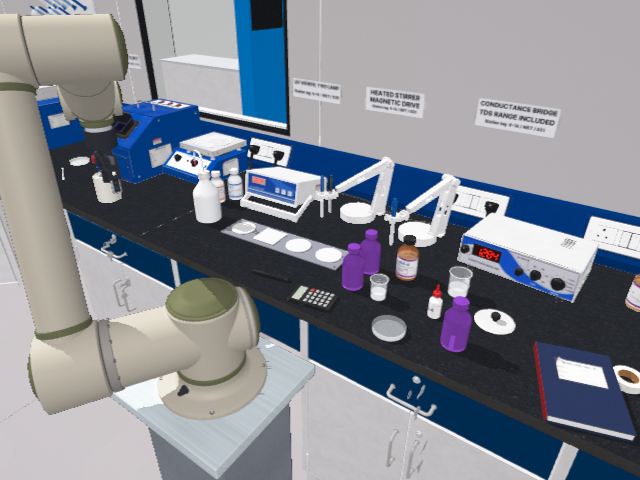

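View pics/top0.png

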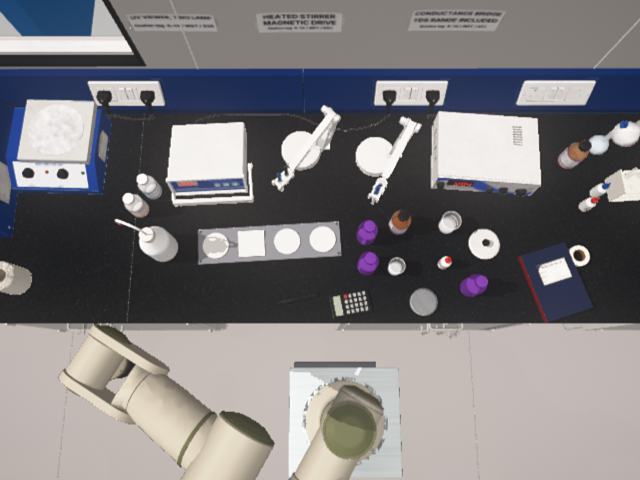

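The scene picture shows the pad row at about (243,228), (270,237), (299,245), (329,255). In the top picture the row is at (216,245), (251,243, square), (287,241), (322,239). The things stand at: brown bottle (400,222), big beaker (450,222), small beaker (397,267), dropper (445,262), lid (484,243). There are three purple bottles at (367,233), (368,263) and (474,286). I'll measure next and look at enlarged crops.

```bash
cat > h.py <<'E'
import numpy as np,cv2
from rig import status,vision,env
def cam(n):
    m=vision.camera_model(n); return m["camera_matrix"],m["view"]
def ray(n,u,v):
    K,V=cam(n); d=np.linalg.inv(K)@[u,v,1]; R=V[:3,:3];c=-R.T@V[:3,3]; return c,R.T@d
def atz(n,u,v,z):
    c,d=ray(n,u,v); return c+d*(z-c[2])/d[2]
def proj(n,p):
    K,V=cam(n); q=K@(V[:3,:3]@np.asarray(p)+V[:3,3]); return q[:2]/q[2]
def cloud(n,d):
    K,V=cam(n); v,u=np.mgrid[:480,:640]
    P=np.stack([(u-K[0,2])/K[0,0]*d,(v-K[1,2])/K[1,1]*d,d],-1)
    return (P-V[:3,3])@V[:3,:3]
E
python3 - <<'E'
from h import *
for n in("scene","top"):
    im,d=vision.get_image(n); np.save(f"{n}_d.npy",d); np.save(f"{n}_im.npy",im)
    W=cloud(n,d)
    for l in["big_beaker_centre","lid_centre","brown_bottle_centre","dropper_centre","small_beaker_centre","pad_square","pad_left","wash_bottle_centre"]:
        for r in vision.masks_of(n,l):
            m=r["pixels"]
            if r["p"]<.2: continue
            v,u=np.nonzero(m); w=W[m&(d>0)]
            print(n,l,round(r["p"],2),np.round(r["extent"],1),"cen",u.mean().round(1),v.mean().round(1),"P med",np.median(w,0).round(3),"z98",np.percentile(w[:,2],98).round(3) if len(w) else None)
a=np.load("top_im.npy")[190:330,180:340];b=np.load("top_im.npy")[190:330,340:520]
cv2.imwrite("pics/ca.png",cv2.resize(a[:,:,::-1],None,fx=4,fy=4,interpolation=3))
cv2.imwrite("pics/cb.png",cv2.resize(b[:,:,::-1],None,fx=4,fy=4,interpolation=3))
c=np.load("scene_im.npy")[190:370,180:530]
cv2.imwrite("pics/cc.png",cv2.resize(c[:,:,::-1],None,fx=2.25,fy=2.25,interpolation=3))
E
```

```text
scene big_beaker_centre 0.65 [446.7 266.  471.3 294.5] cen 458.4 281.5 P med [ 0.558 -0.323  0.048] z98 0.071
scene lid_centre 0.87 [473.7 311.3 516.4 334.4] cen 493.7 321.5 P med [ 0.511 -0.439  0.003] z98 0.023
scene brown_bottle_centre 0.9 [357.6 228.3 384.  275.6] cen 370.2 252.7 P med [ 0.526 -0.083  0.071] z98 0.125
scene brown_bottle_centre 0.74 [394.5 233.1 419.  279.5] cen 406.8 259.2 P med [ 0.556 -0.18   0.067] z98 0.125
scene brown_bottle_centre 0.61 [340.9 241.8 364.5 291.3] cen 352.2 268.5 P med [ 0.432 -0.081  0.066] z98 0.126
scene brown_bottle_centre 0.56 [442.4 296.  470.8 348. ] cen 456.0 325.6 P med [ 0.363 -0.386  0.069] z98 0.126
scene dropper_centre 0.85 [423.8 289.6 442.  317.1] cen 434.7 304.4 P med [ 0.445 -0.308  0.039] z98 0.081
scene small_beaker_centre 0.81 [369.4 275.3 386.4 304.9] cen 378.0 286.8 P med [ 0.428 -0.158  0.041] z98 0.061
scene pad_square 0.62 [252.6 227.8 286.5 247.7] cen 269.5 236.3 P med [0.515 0.279 0.009] z98 0.013
scene pad_left 0.75 [231.3 222.9 252.1 235.2] cen 242.3 227.5 P med [0.509 0.393 0.01 ] z98 0.013
scene wash_bottle_centr
[... 950 characters left out ...]
9.1 273.2 487.6 295.8] cen 474.0 285.6 P med [ 0.377 -0.372  0.089] z98 0.129
top dropper_centre 0.68 [440.1 255.8 450.2 270.9] cen 444.5 262.7 P med [ 0.451 -0.302  0.05 ] z98 0.084
top small_beaker_centre 0.73 [389.  256.1 404.3 275.4] cen 396.4 266.6 P med [ 0.444 -0.162  0.026] z98 0.065
top pad_square 0.59 [240.  232.6 268.5 257.8] cen 251.2 243.5 P med [0.521 0.279 0.009] z98 0.017
top pad_left 0.88 [205.3 233.9 229.6 257.2] cen 215.5 245.9 P med [0.513 0.388 0.009] z98 0.016
top wash_bottle_centre 0.8 [115.6 217.1 177.5 261.1] cen 155.8 242.1 P med [0.498 0.533 0.118] z98 0.236
top wash_bottle_centre 0.39 [443.6 210.8 462.1 233.4] cen 449.9 222.6 P med [ 0.579 -0.33   0.036] z98 0.073
```

View pics/ca.png

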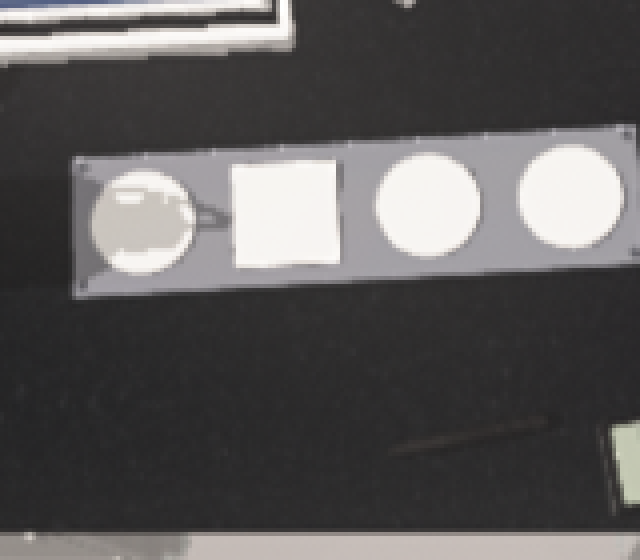

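View pics/cb.png

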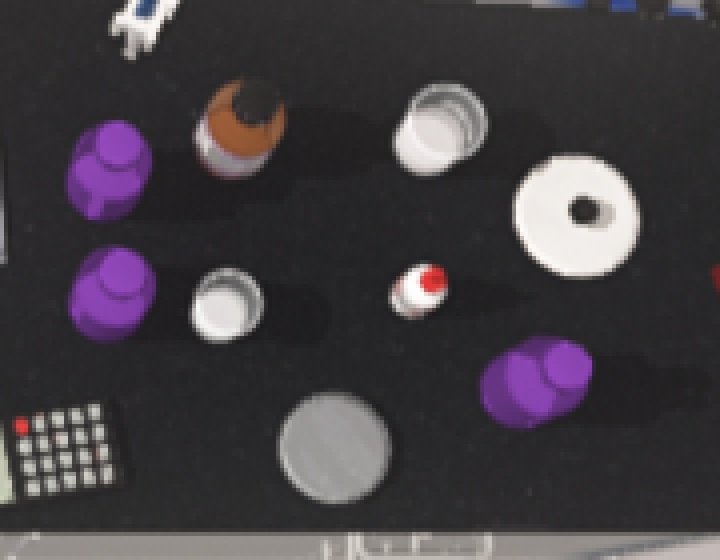

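View pics/cc.png

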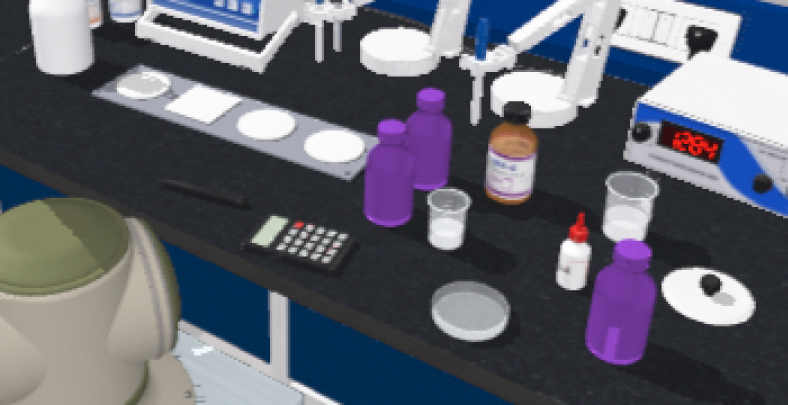

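The crops show the square pad second from the left, so brown goes to the left end, dropper to the third pad and small beaker to the right end. The darker patch on the left pad is the wash bottle's shadow. Brown-bottle candidates in the top view are (400,222) amber with a black cap, and (367,233), (368,263), (474,286), all purple. The amber one fits. Next I'll refine the positions from both views.

```bash
python3 - <<'E'
from h import *
from scipy.optimize import least_squares
# pads
for n in("top","scene"):
    im=np.load(n+"_im.npy"); d=np.load(n+"_d.npy"); W=cloud(n,d)
    if n=="top": 
        roi=np.zeros((480,640),bool); roi[222:266,198:342]=1
    else:
        roi=np.zeros((480,640),bool); roi[215:270,220:352]=1
    g=im.min(2); m=((g>195)&roi).astype(np.uint8)
    k,l,st,c=cv2.connectedComponentsWithStats(m)
    for i in range(1,k):
        if st[i,4]>60:
            cs,_=cv2.findContours((l==i).astype(np.uint8),0,1); h=cv2.convexHull(cs[0])[:,0]
            P=np.array([atz(n,u,v,.01)[:2] for u,v in h]); M=cv2.moments(h.astype(np.float32)); cc=atz(n,M['m10']/M['m00'],M['m01']/M['m00'],.01)
            w=W[l==i]; 
            print(n,"pad",st[i],cc.round(4),np.ptp(P,0).round(3),"z depth",np.median(w[:,2]).round(4))
    # board extents
    if n=="top":
        mb=((g>90)&roi).astype(np.uint8); k,l,st,c=cv2.connectedComponentsWithStats(mb); i=1+np.argmax(st[1:,4])
        cs,_=cv2.findContours((l==i).astype(np.uint8),0,1); P=np.array([atz(n,u,v,.006)[:2] for u,v in cs[0][:,0]],np.float32)
        print("board",cv2.minAreaRect(P*1000))
# objects: depth slices
obj={"big":(.57,-.333),"small":(.437,-.165),"brown":(.563,-.175),"drop":(.45,-.307),"lid":(.515,-.438)}
for o,(x,y) in obj.items():
  for n in("top","scene"):
    d=np.load(n+"_d.npy"); W=cloud(n,d)
    s=(np.hypot(W[...,0]-x,W[...,1]-y)<.06)&(W[...,2]>.0)&(d>0)
    for a,b in((.002,.008),(.01,.03),(.03,.05),(.05,.065),(.065,.08),(.085,.1),(.11,.122),(.122,.14)):
        q=W[s&(W[...,2]>a)&(W[...,2]<b)]
        if len(q)>8:
            (cx,cy),r=cv2.minEnclosingCircle(q[:,:2].astype(np.float32)*1000)
            print(o,n,a,b,len(q),"minmax x",q[:,0].min().round(3),q[:,0].max().round(3),"y",q[:,1].min().round(3),q[:,1].max().round(3),"enc",round(cx),round(cy),round(r))
E
```

```text
top pad [310 226  26  26 525] [0.5355 0.0603 0.01  ] [0.079 0.077] z depth 0.0089
top pad [274 228  26  26 529] [0.529  0.1701 0.01  ] [0.079 0.077] z depth 0.0089
top pad [238 230  27  27 680] [0.5218 0.2795 0.01  ] [0.082 0.082] z depth 0.009
top pad [207 233  22  13 121] [0.5367 0.3819 0.01  ] [0.038 0.066] z depth 0.0079
top pad [207 247  21  12 101] [0.4908 0.3817 0.01  ] [0.034 0.061] z depth 0.0086
board ((525.5032958984375, 224.20765686035156), (111.72897338867188, 438.4906921386719), 3.44909405708313)
scene pad [274 215  25   7  89] [0.6594 0.311  0.01  ] [0.049 0.089] z depth 0.0129
scene pad [341 215  11   8  70] [0.7701 0.1416 0.01  ] [0.052 0.057] z depth 0.0133
scene pad [232 222  24  12 216] [0.5109 0.3879 0.01  ] [0.082 0.074] z depth 0.0095
scene pad [253 227  35  18 325] [0.5191 0.2808 0.01  ] [0.088 0.086] z depth 0.0093
scene pad [285 238  26  14 280] [0.525  0.1716 0.01  ] [0.085 0.081] z depth 0.0093
scene pad [315 247  27  15 312] [0.5314 0.0618 0.01  ] [0.085 0.081] z depth 0.0092
big top 0.002 0.008 171 minmax x 0.516 0.629 y -0.391 -0.275 enc 570 -333 59
big
[... 2908 characters left out ...]
7 -308 10
drop scene 0.002 0.008 38 minmax x 0.39 0.494 y -0.326 -0.248 enc 444 -296 54
drop scene 0.01 0.03 86 minmax x 0.436 0.457 y -0.321 -0.291 enc 451 -306 15
drop scene 0.03 0.05 102 minmax x 0.437 0.46 y -0.321 -0.291 enc 451 -306 15
drop scene 0.05 0.065 52 minmax x 0.444 0.464 y -0.319 -0.294 enc 452 -307 13
drop scene 0.065 0.08 45 minmax x 0.442 0.46 y -0.314 -0.296 enc 452 -305 10
lid top 0.002 0.008 493 minmax x 0.457 0.574 y -0.495 -0.38 enc 515 -438 60
lid top 0.01 0.03 59 minmax x 0.477 0.55 y -0.464 -0.379 enc 523 -424 46
lid scene 0.002 0.008 479 minmax x 0.469 0.565 y -0.492 -0.385 enc 513 -437 55
lid scene 0.01 0.03 70 minmax x 0.506 0.527 y -0.448 -0.426 enc 517 -438 12
```

```bash
python3 - <<'E'
from h import *
Q=[]
for n in("top","scene"):
    W=cloud(n,np.load(n+"_d.npy")).reshape(-1,3); Q.append(W)
Q=np.vstack(Q)
print("min x of obstacles z>.03 by y bin, and max z for x<.75 , tall (>.14) min x")
for y in np.arange(-.5,.6,.05):
    s=Q[(Q[:,1]>=y)&(Q[:,1]<y+.05)&(Q[:,0]>.615)&(Q[:,0]<.8)&(Q[:,2]>.03)&(Q[:,2]<.5)]
    t=s[s[:,2]>.14]
    if len(s): print(round(y,2),len(s),np.percentile(s[:,0],2).round(3),s[:,2].max().round(3),t[:,0].min().round(3) if len(t) else None)
for nm,(x,y) in {"pA":(.533,-.07),"pB":(.441,-.07),"pC":(.377,-.377),"wash":(.498,.533)}.items():
    R=.08 if nm=="wash" else .05
    s=Q[(np.hypot(Q[:,0]-x,Q[:,1]-y)<R)&(Q[:,2]>.03)]
    c=s[s[:,2]>.113]
    print(nm,"all",s.min(0).round(3),s.max(0).round(3),"cap",c.min(0).round(3),c.max(0).round(3))
W=cloud("top",np.load("top_d.npy")); s=W[228:262,466:502].reshape(-1,3); k=s[s[:,2]>.018]; p=s[(s[:,2]<.008)]
print("knob top",k.min(0),k.max(0),len(k))
im=np.load("top_im.npy"); m=(im.min(2)>150).astype(np.uint8); m[:, :466]=0;m[:,502:]=0;m[:228]=0;m[264:]=0
cs,_=cv2.findContours(m,0,1); h=cv2.convexHull(max(cs,key=len))[:,0]; e=cv2.fitEllipse(h); print(e, atz("top",*e[0],.003))
E
```

```text
min x of obstacles z>.03 by y bin, and max z for x<.75 , tall (>.14) min x
-0.5 1784 0.66 0.121 None
-0.45 1680 0.665 0.121 None
-0.4 1580 0.681 0.122 None
-0.35 1497 0.684 0.123 None
-0.3 732 0.676 0.121 None
-0.25 32 0.79 0.23 0.789
-0.2 775 0.73 0.231 0.721
-0.15 752 0.635 0.201 0.627
-0.1 471 0.617 0.2 0.616
0.05 304 0.761 0.209 0.756
0.1 498 0.702 0.188 0.711
0.15 675 0.658 0.192 0.671
0.2 28 0.671 0.132 None
0.25 627 0.672 0.142 0.691
0.3 1330 0.669 0.144 0.687
0.35 1185 0.668 0.143 0.676
0.4 1176 0.665 0.142 0.686
0.45 1179 0.66 0.142 0.679
0.5 478 0.66 0.14 0.68
0.55 576 0.663 0.124 None
pA all [ 0.512 -0.102  0.03 ] [ 0.571 -0.045  0.135] cap [ 0.525 -0.091  0.113] [ 0.562 -0.055  0.135]
pB all [ 0.417 -0.102  0.03 ] [ 0.479 -0.045  0.135] cap [ 0.431 -0.091  0.113] [ 0.467 -0.056  0.135]
pC all [ 0.351 -0.412  0.03 ] [ 0.413 -0.353  0.132] cap [ 0.363 -0.4    0.113] [ 0.401 -0.365  0.132]
wash all [0.458 0.503 0.03 ] [0.548 0.605 0.247] cap [0.467 0.511 0.113] [0.543 0.605 0.247]
knob top [ 0.16411414 -0.45036708  0.01817434] [0.53051566 0.0816064  1.55796831] 49
((483.7763366699219, 243.60536193847656), (29.466894149780273, 31.4897518157959), 132.92347717285156) [ 0.52094115 -0.43938192  0.003     ]
```

```bash
python3 - <<'E'
from h import *
for n in("top","scene"):
    W=cloud(n,np.load(n+"_d.npy")).reshape(-1,3)
    s=W[(W[:,1]>-.2)&(W[:,1]<-.03)&(W[:,0]>.61)&(W[:,0]<.67)&(W[:,2]>.03)&(W[:,2]<.3)]
    for a in np.arange(.03,.24,.03):
        t=s[(s[:,2]>a)&(s[:,2]<=a+.03)]
        if len(t): print(n,round(a,2),len(t),t.min(0).round(3),t.max(0).round(3))
    u=s[s[:,0]<.645]; print(u[np.argsort(u[:,1])][:8].round(3))
E
```

```text
top 0.03 4 [ 0.634 -0.096  0.042] [ 0.637 -0.089  0.054]
top 0.06 11 [ 0.633 -0.098  0.062] [ 0.638 -0.088  0.09 ]
top 0.09 2 [ 0.635 -0.093  0.098] [ 0.635 -0.09   0.098]
top 0.12 151 [ 0.614 -0.127  0.123] [ 0.67  -0.071  0.149]
top 0.15 19 [ 0.631 -0.122  0.152] [ 0.669 -0.072  0.179]
top 0.18 24 [ 0.631 -0.1    0.181] [ 0.643 -0.088  0.2  ]
[[ 0.644 -0.114  0.143]
 [ 0.641 -0.114  0.145]
 [ 0.638 -0.112  0.137]
 [ 0.64  -0.111  0.139]
 [ 0.641 -0.111  0.144]
 [ 0.641 -0.109  0.135]
 [ 0.644 -0.109  0.137]
 [ 0.644 -0.106  0.135]]
scene 0.03 15 [ 0.629 -0.096  0.046] [ 0.641 -0.087  0.06 ]
scene 0.06 32 [ 0.629 -0.096  0.06 ] [ 0.639 -0.085  0.09 ]
scene 0.09 33 [ 0.629 -0.096  0.09 ] [ 0.645 -0.085  0.119]
scene 0.12 193 [ 0.611 -0.124  0.125] [ 0.67  -0.066  0.15 ]
scene 0.15 51 [ 0.628 -0.098  0.15 ] [ 0.645 -0.083  0.18 ]
scene 0.18 28 [ 0.627 -0.098  0.18 ] [ 0.639 -0.087  0.198]
[[ 0.645 -0.112  0.143]
 [ 0.643 -0.111  0.131]
 [ 0.635 -0.111  0.141]
 [ 0.636 -0.111  0.137]
 [ 0.644 -0.11   0.137]
 [ 0.645 -0.11   0.133]
 [ 0.636 -0.11   0.143]
 [ 0.641 -0.109  0.131]]
```

```bash
cat > go.py <<'E'
import sys
from h import *
from scipy.spatial.transform import Rotation as Ro
s=status.observe(); R=s["tool_rot"]; p=s["position"]
a=[float(v) for v in sys.argv[1:]]
Rt=np.array([[0,1,0],[1,0,0],[0,0,-1.]])
print("pos",p.round(4),"q",s["q"].round(0),"rotvec/8",(Ro.from_matrix(R.T@Rt).as_rotvec(degrees=True)/8).round(2),"F",s["ft_force"].round(1),"w",round(s["grip_width"],4),"t",s["time_s"])
if a: print("shift/50",(R.T@(np.array(a)-p)/.05).round(2))
E
python3 go.py .54 -.173 .25
```

```text
pos [0.1666 0.5241 0.2313] q [ 60.  22.  74.   0.  84. -12.] rotvec/8 [-0.   -0.    9.05] F [-0.4  0.4 -0.4] w 0.0852 t 1.0
shift/50 [-11.34 -11.02  -0.37]
```

send_rows --pt "-0.8 -0.8 -0.4 0 0 1.3 60" --pt "-1.7 -1.65 -0.4 0 0 2.6 60" --pt "-2.5 -2.5 -0.4 0 0 3.9 60" --pt "-3.4 -3.3 -0.4 0 0 5.2 60" --pt "-4.2 -4.1 -0.4 0 0 6.5 60" --grip_force 40

```text
time_s: 1.62
position: [0.3053, 0.2635, 0.2515]
tool_rot: [[-0.342, 0.94, 0.001], [0.94, 0.342, 0.0], [-0.0, 0.001, -1.0]]
ft_force: [0.2, -1.0, -0.0]
grip_width: 0.0602
```

```bash
python3 go.py .54 -.173 .25
```

```text
pos [0.3053 0.2635 0.2515] q [24.  6. 93. -0. 81.  4.] rotvec/8 [ 0.01 -0.    2.5 ] F [ 0.2 -1.  -0. ] w 0.0602 t 1.625
shift/50 [-9.81  1.42  0.03]
```

send_rows --pt "-1.2 0.17 0 0 0 0.8 60" --pt "-2.4 0.35 0 0 0 1.6 60" --pt "-3.6 0.52 0 0 0 2.5 60" --pt "-4.8 0.7 0 0 0 2.5 60" --pt "-6.0 0.87 0 0 0 2.5 60"

```text
time_s: 2.25
position: [0.4505, -0.003, 0.2516]
tool_rot: [[-0.006, 1.0, 0.001], [1.0, 0.006, -0.0], [-0.0, 0.001, -1.0]]
ft_force: [0.9, 1.1, -0.6]
grip_width: 0.0598
```

```bash
python3 go.py .5765 -.1733 .14
```

```text
pos [ 0.4505 -0.003   0.2516] q [-16.  11.  87.   0.  82. -16.] rotvec/8 [0.01 0.   0.04] F [ 0.9  1.1 -0.6] w 0.0598 t 2.25
shift/50 [-3.42  2.5   2.23]
```

send_rows --pt "-1.2 0.4 0 0 0 0.04 60" --pt "-2.4 0.8 0 0 0 0.04 60" --pt "-3.4 1.4 0 0 0 0.04 60" --pt "-3.4 2.5 0 0 0 0.04 60" --pt "-3.4 2.5 1.0 0 0 0.04 60"

```text
time_s: 2.88
position: [0.5804, -0.1721, 0.2034]
tool_rot: [[-0.001, 1.0, 0.009], [1.0, 0.001, -0.005], [-0.005, 0.009, -1.0]]
ft_force: [0.5, -0.2, -1.3]
grip_width: 0.0597
```

```bash
python3 go.py .5765 -.1733 .106; python3 - <<'E'
from h import *
for n in("top","scene"):
    im,d=vision.get_image(n)
    u,v=proj(n,[.5765,-.1733,.13]); u=int(u);v=int(v)
    cv2.imwrite(f"pics/b1{n}.png",cv2.resize(im[max(v-70,0):v+70,u-70:u+70,::-1],None,fx=4,fy=4,interpolation=3))
a=cv2.imread("pics/b1top.png");b=cv2.imread("pics/b1scene.png");cv2.imwrite("pics/b1.png",cv2.resize(np.hstack([a,b]),(800,400)))
E
```

```text
pos [ 0.5804 -0.1721  0.2034] q [-28.  28.  68.   0.  83. -28.] rotvec/8 [0.07 0.03 0.01] F [ 0.5 -0.2 -1.3] w 0.0597 t 2.875
shift/50 [-0.01 -0.1   1.95]
```

View pics/b1.png

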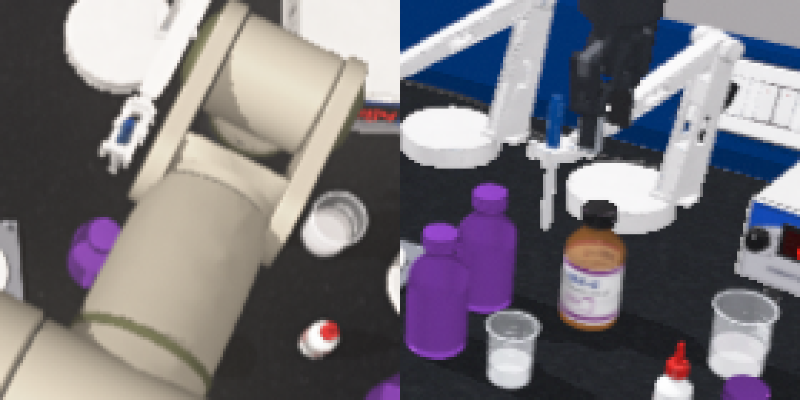

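The right scene crop shows the amber bottle's cap at crop (600,215), with the gripper above it and clear of the stand. I'm descending onto the cap.

send_rows --pt "0 0 0.8 0 0 0 60" --pt "0 0 1.5 0 0 0 60" --pt "0 0 1.95 0 0 0 60" --pt "0 0 1.95 0 0 0 60"

```text
time_s: 3.48
position: [0.5754, -0.17, 0.1041]
tool_rot: [[-0.001, 1.0, -0.002], [1.0, 0.001, 0.001], [0.001, -0.002, -1.0]]
ft_force: [0.3, 0.5, 0.0]
grip_width: 0.06
```

```bash
python3 go.py .5765 -.1733 .106;python3 - <<'E'
from h import *
n="scene"
im,d=vision.get_image(n)
u,v=proj(n,[.5765,-.1733,.13]); u=int(u);v=int(v)
cv2.imwrite(f"pics/b2{n}.png",cv2.resize(im[max(v-50,0):v+60,u-60:u+60,::-1],None,fx=5,fy=5,interpolation=3))
E
```

```text
pos [ 0.5754 -0.17    0.1041] q [-28.  33.  77.  -0.  70. -28.] rotvec/8 [-0.01 -0.01  0.  ] F [0.3 0.5 0. ] w 0.06 t 3.475
shift/50 [-0.07  0.02 -0.04]
```

View pics/b2scene.png

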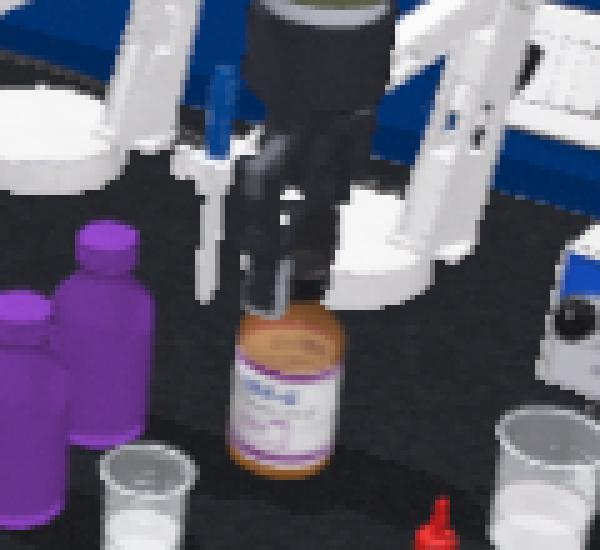

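The crop shows the fingers straddling the black cap at about (300,280). I'll make a small correction in y and close.

send_rows --pt "-0.06 0.02 0 0 0 0 60" --pt "-0.06 0.02 0 0 0 0 25" --pt "-0.06 0.02 0 0 0 0 25" --pt "-0.06 0.02 0 0 0 0 25" --pt "-0.06 0.02 0 0 0 0 25" --grip_force 40

```text
time_s: 4.15
position: [0.5773, -0.1734, 0.1049]
tool_rot: [[-0.001, 1.0, 0.002], [1.0, 0.001, -0.001], [-0.001, 0.002, -1.0]]
ft_force: [1.0, 0.1, 6.1]
grip_width: 0.0325
```

send_rows --pt "0 0 -0.3 0 0 0 25" --pt "0 0 -1 0 0 0 25" --pt "0 0 -2 0 0 0 25" --pt "0 0 -3.1 0 0 0 25"

```text
time_s: 4.65
position: [0.5764, -0.1728, 0.2605]
tool_rot: [[-0.001, 1.0, -0.001], [1.0, 0.001, 0.001], [0.001, -0.001, -1.0]]
ft_force: [0.9, 0.0, -1.9]
grip_width: 0.0324
```

```bash
python3 go.py .45 -.1 .262; python3 go.py .5137 .3895 .262
```

```text
pos [ 0.5764 -0.1728  0.2605] q [-28.  26.  62.   0.  92. -28.] rotvec/8 [-0.01 -0.01  0.01] F [ 0.9  0.  -1.9] w 0.0324 t 4.65
shift/50 [ 1.46 -2.53 -0.02]
pos [ 0.5764 -0.1728  0.2605] q [-28.  26.  62.   0.  92. -28.] rotvec/8 [-0.01 -0.01  0.01] F [ 0.9  0.  -1.9] w 0.0324 t 4.65
shift/50 [11.25 -1.24 -0.02]
```

send_rows --pt "0 -1.1 -0.1 0 0 0 25" --pt "0.8 -1.8 -0.1 0 0 0 25" --pt "1.9 -1.9 -0.1 0 0 0 25" --pt "3.1 -1.9 -0.1 0 0 0 25" --pt "4.3 -1.9 -0.1 0 0 0 25"

```text
time_s: 5.28
position: [0.4811, 0.0435, 0.2645]
tool_rot: [[-0.0, 1.0, 0.0], [1.0, 0.0, 0.0], [0.0, 0.0, -1.0]]
ft_force: [1.3, -0.5, -2.3]
grip_width: 0.0325
```

send_rows --pt "1.2 0 0 0 0 0 25" --pt "2.4 0 0 0 0 0 25" --pt "3.6 0.1 0 0 0 0 25" --pt "4.8 0.3 0 0 0 0 25" --pt "5.6 0.5 0 0 0 0 25"

```text
time_s: 5.9
position: [0.5059, 0.3243, 0.2642]
tool_rot: [[-0.003, 1.0, -0.0], [1.0, 0.003, 0.0], [0.0, -0.0, -1.0]]
ft_force: [0.7, 0.7, -2.1]
grip_width: 0.0325
```

```bash
python3 go.py .5137 .3895 .2
```

```text
pos [0.5059 0.3243 0.2642] q [21. 26. 62.  0. 92. 21.] rotvec/8 [-0.   -0.    0.02] F [ 0.7  0.7 -2.1] w 0.0325 t 5.9
shift/50 [1.3  0.16 1.28]
```

send_rows --pt "0.7 0.1 0 0 0 0 25" --pt "1.3 0.16 0 0 0 0 25" --pt "1.3 0.16 0.8 0 0 0 25" --pt "1.3 0.16 1.8 0 0 0 25" --pt "1.3 0.16 2.5 0 0 0 25"

```text
time_s: 6.52
position: [0.5135, 0.3865, 0.137]
tool_rot: [[-0.001, 1.0, -0.003], [1.0, 0.001, -0.001], [-0.001, -0.003, -1.0]]
ft_force: [0.4, 0.4, -2.6]
grip_width: 0.0324
```

send_rows --pt "0 0 0 0 0 0 25" --pt "0 0 0 0 0 0 25"

```text
time_s: 6.78
position: [0.5152, 0.3871, 0.1409]
tool_rot: [[-0.001, 1.0, 0.003], [1.0, 0.001, 0.001], [0.001, 0.003, -1.0]]
ft_force: [-0.3, 0.9, -0.9]
grip_width: 0.0328
```

```bash
python3 go.py .5137 .3895 .116;cat > look.py <<'E'
import sys
from h import *
nm=sys.argv[1]; x,y,z=map(float,sys.argv[2:5]); o=[]
for n in("top","scene"):
    im,d=vision.get_image(n); np.save(n+"_im.npy",im);np.save(n+"_d.npy",d)
    u,v=map(int,proj(n,[x,y,z])); u=min(max(u,60),580); v=min(max(v,60),420)
    o.append(cv2.resize(im[v-60:v+60,u-60:u+60,::-1],(400,400),interpolation=3))
cv2.imwrite(f"pics/{nm}.png",np.hstack(o))
E
python3 look.py b3 .5137 .39 .08
```

```text
pos [0.5152 0.3871 0.1409] q [26. 35. 66.  0. 78. 26.] rotvec/8 [ 0.02 -0.01  0.01] F [-0.3  0.9 -0.9] w 0.0328 t 6.775
shift/50 [ 0.05 -0.03  0.5 ]
```

View pics/b3.png

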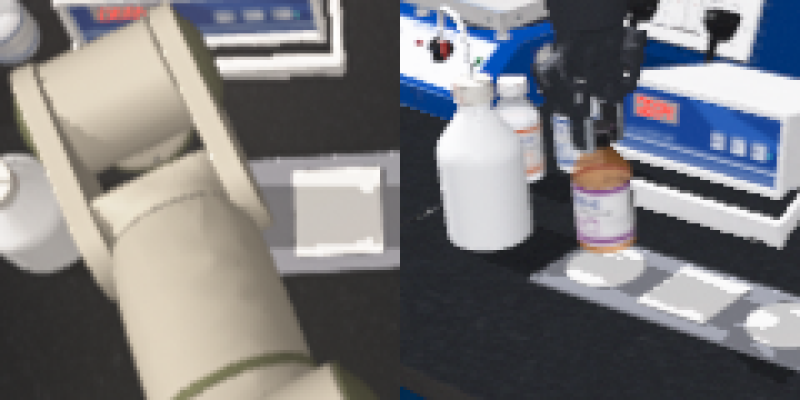

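The scene half shows the bottle upright above the left pad (605,265), clear of the wash bottle (485,170). Lowering it now.

send_rows --pt "0.05 -0.02 0.25 0 0 0 25" --pt "0.05 -0.02 0.4 0 0 0 25" --pt "0.05 -0.02 0.46 0 0 0 25" --pt "0.05 -0.02 0.5 0 0 0 25" --pt "0.05 -0.02 0.5 0 0 0 25"

```text
time_s: 7.5
position: [0.5136, 0.3894, 0.1149]
tool_rot: [[-0.001, 1.0, 0.001], [1.0, 0.001, 0.001], [0.001, 0.001, -1.0]]
ft_force: [-1.7, -0.9, 5.1]
grip_width: 0.0325
```

```bash
python3 go.py .5137 .3895 .115
```

```text
pos [0.5136 0.3894 0.1149] q [27. 37. 68.  0. 75. 27.] rotvec/8 [ 0.01 -0.    0.01] F [-1.7 -0.9  5.1] w 0.0325 t 7.5
shift/50 [ 0.  0. -0.]
```

send_rows --pt "0 0 0 0 0 0 56" --pt "0 0 0 0 0 0 56" --pt "0 0 0 0 0 0 56" --pt "0 0 -0.5 0 0 0 56" --pt "0 0 -1.5 0 0 0 56"

```text
time_s: 8.12
position: [0.5128, 0.3889, 0.1877]
tool_rot: [[-0.001, 1.0, -0.004], [1.0, 0.001, -0.002], [-0.002, -0.004, -1.0]]
ft_force: [-0.4, 1.1, 0.4]
grip_width: 0.056
```

send_rows --pt "0 0 -0.8 0 0 0 70" --pt "-1.2 -0.2 -1.0 0 0 0 75" --pt "-2.4 -0.5 -1.0 0 0 0 75" --pt "-3.6 -0.6 -1.0 0 0 0 75" --pt "-4.8 -0.6 -1.0 0 0 0 75"

```text
time_s: 8.75
position: [0.483, 0.1476, 0.2391]
tool_rot: [[-0.001, 1.0, 0.001], [1.0, 0.001, -0.0], [-0.0, 0.001, -1.0]]
ft_force: [0.8, -0.3, -0.2]
grip_width: 0.0747
```

```bash
python3 go.py .48 -.3238 .23; python3 look.py b4 .5137 .39 .08; cat > meas.py <<'E'
import sys
from h import *
x,y=map(float,sys.argv[1:3]); zs=[float(v) for v in sys.argv[3:]]
for n in("top","scene"):
    d=np.load(n+"_d.npy"); W=cloud(n,d); s=(np.hypot(W[...,0]-x,W[...,1]-y)<.055)&(d>0)
    for a,b in zip(zs[::2],zs[1::2]):
        q=W[s&(W[...,2]>a)&(W[...,2]<b)]
        if len(q)>5: print(n,a,b,len(q),"x",q[:,0].min().round(4),q[:,0].max().round(4),"y",q[:,1].min().round(4),q[:,1].max().round(4),"mid",((q.min(0)+q.max(0))/2)[:2].round(4),"zmax",q[:,2].max().round(4))
E
python3 meas.py .5137 .3895 .03 .09 .12 .15
```

```text
pos [0.483  0.1476 0.2391] q [ 4. 17. 80. -0. 83.  3.] rotvec/8 [0.   0.   0.01] F [ 0.8 -0.3 -0.2] w 0.0747 t 8.75
shift/50 [-9.43 -0.07  0.18]
top 0.03 0.09 125 x 0.4843 0.5436 y 0.3581 0.4157 mid [0.514  0.3869] zmax 0.0899
top 0.12 0.15 123 x 0.4973 0.53 y 0.3692 0.4039 mid [0.5137 0.3865] zmax 0.1415
scene 0.03 0.09 295 x 0.4808 0.5314 y 0.3561 0.4102 mid [0.5061 0.3832] zmax 0.09
scene 0.12 0.15 73 x 0.4922 0.5298 y 0.3727 0.4049 mid [0.511  0.3888] zmax 0.1374
```

View pics/b4.png

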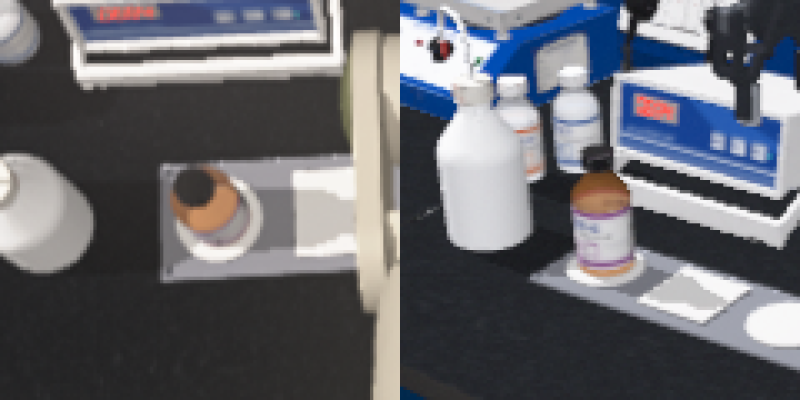

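The brown bottle stands upright on the left pad, about 2 mm from centre in both views. Next is the big beaker.

send_rows --pt "-1.2 0 0 0 0 0 76" --pt "-2.4 0 0 0 0 0 76" --pt "-3.6 0 0 0 0 0 76" --pt "-4.8 0 0 0 0 0 76" --pt "-6.0 0 0 0 0 0 76"

```text
time_s: 9.48
position: [0.484, -0.1523, 0.239]
tool_rot: [[-0.001, 1.0, 0.001], [1.0, 0.001, -0.0], [-0.0, 0.001, -1.0]]
ft_force: [-0.4, 1.6, -0.5]
grip_width: 0.076
```

send_rows --pt "-1.2 0.3 0 0 0 0 76" --pt "-2.4 0.9 0 0 0 0 76" --pt "-3.4 1.8 0.5 0 0 0 76" --pt "-3.4 1.8 1.4 0 0 0 76" --pt "-3.4 1.8 2.2 0 0 0 76"

```text
time_s: 10.1
position: [0.5745, -0.3209, 0.126]
tool_rot: [[-0.0, 1.0, -0.001], [1.0, 0.0, 0.001], [0.001, -0.001, -1.0]]
ft_force: [0.8, -0.0, -0.1]
grip_width: 0.076
```

```bash
python3 go.py .5755 -.3238 .045; python3 look.py c1 .5755 -.3238 .08
```

```text
pos [ 0.5745 -0.3209  0.126 ] q [-39.  37.  65.   0.  78. -39.] rotvec/8 [-0.01 -0.01  0.  ] F [ 0.8 -0.  -0.1] w 0.076 t 10.1
shift/50 [-0.06  0.02  1.62]
```

View pics/c1.png

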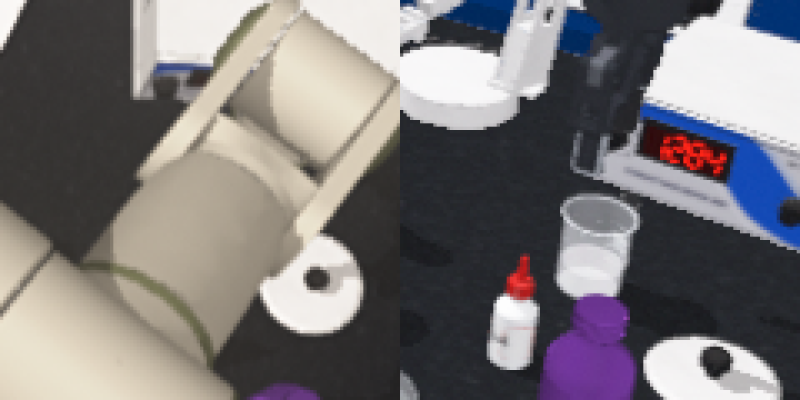

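send_rows --pt "-0.05 0.01 0.5 0 0 0 76" --pt "-0.05 0.01 1.0 0 0 0 76" --pt "-0.05 0.01 1.4 0 0 0 76" --pt "-0.05 0.01 1.6 0 0 0 76" --pt "-0.05 0.01 1.6 0 0 0 76"

```text
time_s: 10.82
position: [0.5749, -0.3232, 0.0496]
tool_rot: [[-0.001, 1.0, 0.001], [1.0, 0.001, -0.0], [-0.0, 0.001, -1.0]]
ft_force: [0.6, 0.4, 1.2]
grip_width: 0.0762
```

```bash
python3 go.py .5755 -.3238 .045; python3 look.py c2 .5755 -.3238 .08
```

```text
pos [ 0.5749 -0.3232  0.0496] q [-40.  42.  69.   0.  69. -40.] rotvec/8 [0.   0.   0.01] F [0.6 0.4 1.2] w 0.0762 t 10.825
shift/50 [-0.01  0.01  0.09]
```

View pics/c2.png

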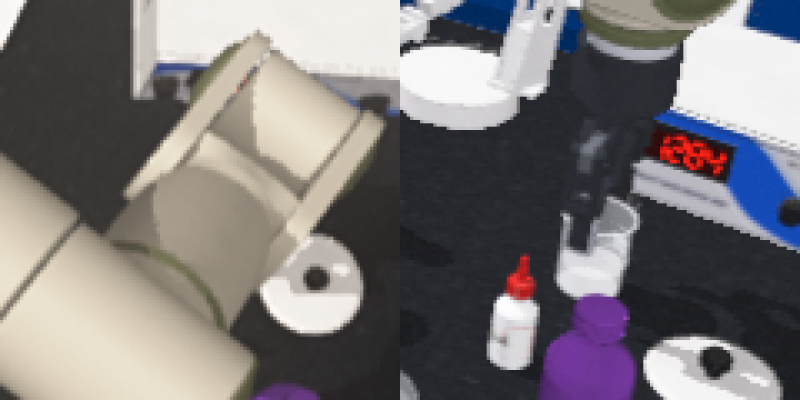

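The near finger is outside the wall at (580,215) and the far one is behind it. I'll lower a little and close gently.

send_rows --pt "0 0 0.08 0 0 0 76" --pt "0 0 0.08 0 0 0 50" --pt "0 0 0.08 0 0 0 50" --pt "0 0 0.08 0 0 0 50" --pt "0 0 0.08 0 0 0 50" --grip_force 30

```text
time_s: 11.55
position: [0.5747, -0.3234, 0.0454]
tool_rot: [[-0.001, 1.0, 0.001], [1.0, 0.001, -0.001], [-0.001, 0.001, -1.0]]
ft_force: [-0.7, 0.7, 5.3]
grip_width: 0.0539
```

send_rows --pt "0 0 -0.3 0 0 0 50" --pt "0 0 -1.2 0 0 0 50" --pt "0 0 -2.3 0 0 0 50" --pt "0 0 -3.2 0 0 0 50"

```text
time_s: 12.05
position: [0.5745, -0.3231, 0.2078]
tool_rot: [[-0.001, 1.0, 0.001], [1.0, 0.001, -0.001], [-0.001, 0.001, -1.0]]
ft_force: [1.5, 0.2, -1.1]
grip_width: 0.0541
```

```bash
python3 go.py .46 .0 .22; python3 look.py c3 .5755 -.3238 .2
```

```text
pos [ 0.5745 -0.3231  0.2078] q [-40.  34.  57.   0.  89. -40.] rotvec/8 [0.01 0.01 0.01] F [ 1.5  0.2 -1.1] w 0.0541 t 12.05
shift/50 [ 6.46 -2.28 -0.25]
```

View pics/c3.png

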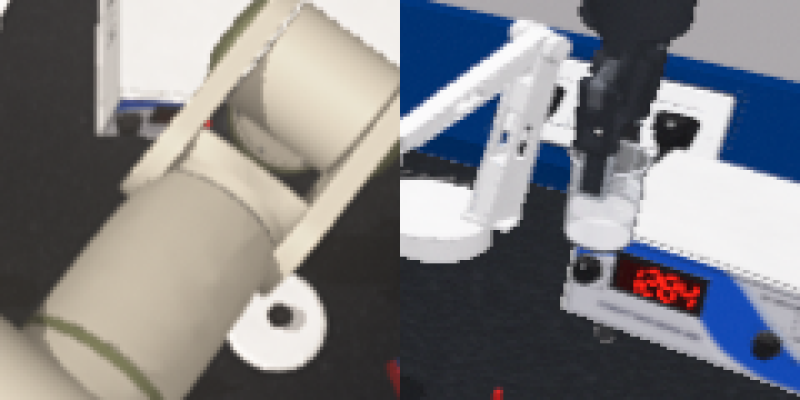

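```bash
python3 - <<'E'
from h import *
n="scene"; im=np.load("scene_im.npy"); d=np.load("scene_d.npy"); W=cloud(n,d)
s=(np.hypot(W[...,0]-.5745,W[...,1]+.323)<.07)&(d>0)
for a in np.arange(.15,.28,.01):
    q=W[s&(W[...,2]>a)&(W[...,2]<=a+.01)]
    if len(q)>3: print(round(a,2),len(q),"x",q[:,0].min().round(3),q[:,0].max().round(3),"y",q[:,1].min().round(3),q[:,1].max().round(3))
print(proj(n,[.5745,-.3231,.2078]),proj(n,[.5745,-.3231,.22]),proj(n,[.5745,-.3231,.17]), proj(n,[.545,-.3231,.2078]))
u,v=map(int,proj(n,[.5745,-.3231,.2]))
cv2.imwrite("pics/c4.png",cv2.resize(im[v-40:v+40,u-40:u+40,::-1],(640,640),interpolation=3)); print(u-40,v-40)
E
```

```text
0.16 5 x 0.554 0.567 y -0.341 -0.311
0.17 61 x 0.55 0.576 y -0.349 -0.304
0.18 81 x 0.548 0.58 y -0.35 -0.3
0.19 74 x 0.547 0.58 y -0.349 -0.304
0.2 79 x 0.547 0.582 y -0.35 -0.299
0.21 75 x 0.539 0.602 y -0.35 -0.301
0.22 108 x 0.532 0.603 y -0.349 -0.299
0.23 123 x 0.53 0.61 y -0.353 -0.295
0.24 64 x 0.531 0.607 y -0.351 -0.312
0.25 33 x 0.532 0.612 y -0.335 -0.316
0.26 65 x 0.512 0.625 y -0.336 -0.31
0.27 70 x 0.513 0.631 y -0.338 -0.31
0.28 80 x 0.509 0.638 y -0.34 -0.311
[469.44659436 225.4150185 ] [470.27869546 221.00738797] [466.92404182 238.77695208] [465.43391011 230.12373752]
428 188
```

View pics/c4.png

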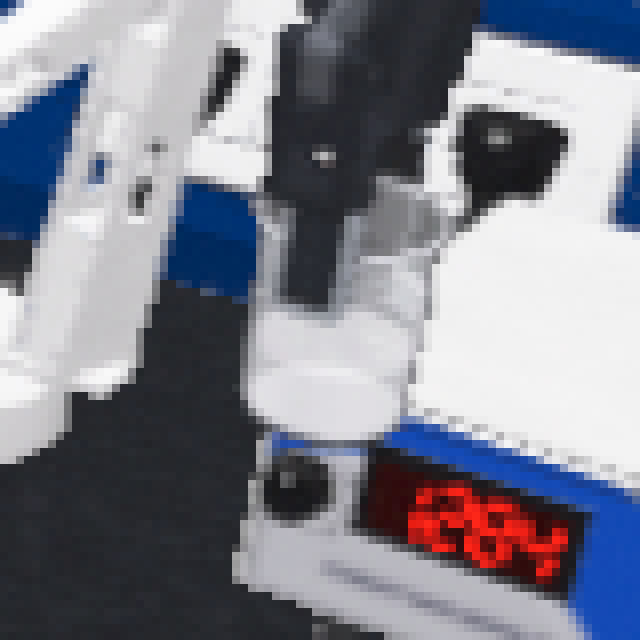

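The beaker is held upright and centred on the jaws (y −0.350 to −0.300, TCP −0.323). I'm carrying it in front of the stands.

send_rows --pt "0 -1 -0.3 0 0 0 50" --pt "0.9 -1.7 -0.4 0 0 0 50" --pt "2.0 -2.1 -0.4 0 0 0 50" --pt "3.2 -2.1 -0.4 0 0 0 50" --pt "4.4 -2.1 -0.4 0 0 0 50"

```text
time_s: 12.78
position: [0.4686, -0.1015, 0.2248]
tool_rot: [[0.0, 1.0, -0.0], [1.0, -0.0, 0.0], [0.0, -0.0, -1.0]]
ft_force: [0.7, -0.6, -0.6]
grip_width: 0.0541
```

send_rows --pt "1.2 0 0 0 0 0 50" --pt "2.4 0 0 0 0 0 50" --pt "3.6 0.1 0 0 0 0 50" --pt "4.8 0.3 0 0 0 0 50" --pt "6.0 0.6 0 0 0 0 50"

```text
time_s: 13.4
position: [0.4987, 0.1988, 0.2248]
tool_rot: [[-0.001, 1.0, -0.0], [1.0, 0.001, -0.0], [-0.0, -0.0, -1.0]]
ft_force: [0.4, -0.0, -1.0]
grip_width: 0.054
```

```bash
python3 go.py .5205 .280 .057
```

```text
pos [0.4987 0.1988 0.2248] q [ 9. 21. 77. -0. 82.  9.] rotvec/8 [-0.    0.    0.01] F [ 0.4 -0.  -1. ] w 0.054 t 13.4
shift/50 [1.62 0.44 3.36]
```

send_rows --pt "0.8 0.2 0 0 0 0 50" --pt "1.62 0.44 0.3 0 0 0 50" --pt "1.62 0.44 1.4 0 0 0 50" --pt "1.62 0.44 2.4 0 0 0 50" --pt "1.62 0.44 2.9 0 0 0 50"

```text
time_s: 14.02
position: [0.5195, 0.2775, 0.0767]
tool_rot: [[-0.001, 1.0, -0.005], [1.0, 0.001, -0.001], [-0.001, -0.005, -1.0]]
ft_force: [0.7, 0.1, -1.0]
grip_width: 0.0538
```

send_rows --pt "0 0 0.2 0 0 0 50" --pt "0 0 0.36 0 0 0 50" --pt "0 0 0.46 0 0 0 50" --pt "0 0 0.46 0 0 0 50"

```text
time_s: 14.52
position: [0.5212, 0.2778, 0.0571]
tool_rot: [[-0.001, 1.0, 0.0], [1.0, 0.001, 0.0], [0.0, 0.0, -1.0]]
ft_force: [-0.4, 0.7, -0.6]
grip_width: 0.0538
```

```bash
python3 go.py .5205 .280 .0554; python3 look.py c5 .5205 .28 .05
```

```text
pos [0.5212 0.2778 0.0571] q [17. 36. 81.  0. 63. 17.] rotvec/8 [ 0.   -0.    0.01] F [-0.4  0.7 -0.6] w 0.0538 t 14.525
shift/50 [ 0.04 -0.01  0.03]
```

View pics/c5.png

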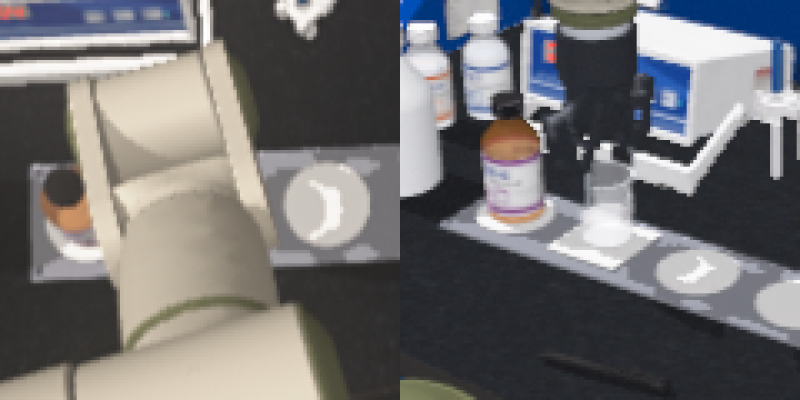

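The beaker is over the square pad at (605,235). I'm setting it down and releasing.

send_rows --pt "0.04 0 0.02 0 0 0 50" --pt "0.04 0 0.04 0 0 0 50" --pt "0.04 0 0.04 0 0 0 74" --pt "0.04 0 0.04 0 0 0 74" --pt "0.04 0 0.04 0 0 0 74"

```text
time_s: 15.25
position: [0.521, 0.2797, 0.0547]
tool_rot: [[-0.001, 1.0, -0.0], [1.0, 0.001, -0.0], [-0.0, -0.0, -1.0]]
ft_force: [-0.3, -0.3, -0.0]
grip_width: 0.0738
```

send_rows --pt "0 0 -0.4 0 0 0 74" --pt "0 0 -1.3 0 0 0 74" --pt "0 0 -2.4 0 0 0 65" --pt "-1.0 -0.6 -3.2 0 0 0 60" --pt "-2.2 -1.0 -3.4 0 0 0 60"

```text
time_s: 15.88
position: [0.4738, 0.1775, 0.225]
tool_rot: [[-0.003, 1.0, 0.004], [1.0, 0.003, 0.0], [0.0, 0.004, -1.0]]
ft_force: [1.7, -0.0, 0.1]
grip_width: 0.0599
```

send_rows --pt "-1.2 0 0 0 0 0 60" --pt "-2.4 0 0 0 0 0 60" --pt "-3.6 0 0 0 0 0 60"

```text
time_s: 16.25
position: [0.4739, -0.0039, 0.2233]
tool_rot: [[-0.001, 1.0, 0.001], [1.0, 0.001, -0.0], [-0.0, 0.001, -1.0]]
ft_force: [1.1, 1.2, -0.4]
grip_width: 0.0596
```

```bash
python3 go.py .454 -.3065 .15; python3 look.py c6 .5205 .28 .05; python3 meas.py .5205 .28 .02 .06 .074 .1
```

```text
pos [ 0.4739 -0.0039  0.2233] q [-15.  15.  87.  -0.  79. -15.] rotvec/8 [0.   0.   0.01] F [ 1.1  1.2 -0.4] w 0.0596 t 16.25
shift/50 [-6.05 -0.4   1.47]
top 0.02 0.06 233 x 0.4882 0.5485 y 0.2512 0.3073 mid [0.5184 0.2792] zmax 0.0591
top 0.074 0.1 88 x 0.4957 0.5528 y 0.2497 0.3063 mid [0.5243 0.278 ] zmax 0.0857
scene 0.02 0.06 179 x 0.4897 0.546 y 0.2528 0.3051 mid [0.5179 0.279 ] zmax 0.0598
scene 0.074 0.1 75 x 0.4916 0.5497 y 0.2511 0.3099 mid [0.5206 0.2805] zmax 0.0818
```

View pics/c6.png

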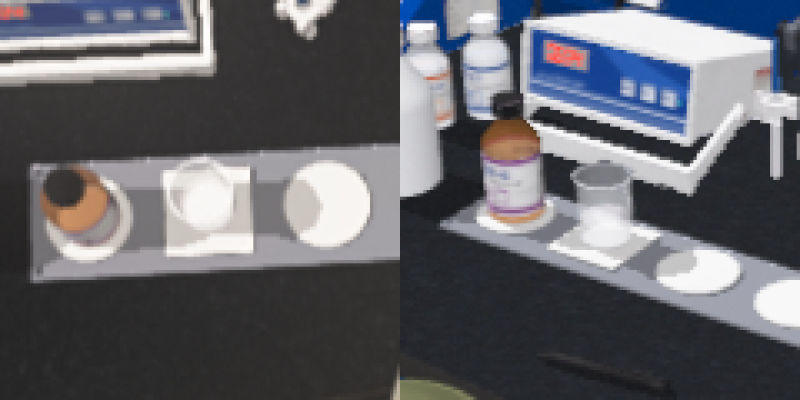

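The big beaker stands on the square pad, within about 2 mm. Next is the dropper bottle.

send_rows --pt "-1.2 -0.1 0 0 0 0 56" --pt "-2.4 -0.2 0 0 0 0 56" --pt "-3.6 -0.3 0 0 0 0 56" --pt "-4.8 -0.4 0 0 0 0 56" --pt "-6.05 -0.4 0 0 0 0 56"

```text
time_s: 16.98
position: [0.4542, -0.3058, 0.2232]
tool_rot: [[-0.001, 1.0, 0.0], [1.0, 0.001, 0.0], [0.0, 0.0, -1.0]]
ft_force: [0.2, 0.8, 0.2]
grip_width: 0.0557
```

send_rows --pt "0 0 0.8 0 0 0 56" --pt "0 0 1.7 0 0 0 56" --pt "0 0 1.9 0 0 0 56" --pt "0 0 1.9 0 0 0 56"

```text
time_s: 17.48
position: [0.4549, -0.3044, 0.1286]
tool_rot: [[-0.001, 1.0, 0.0], [1.0, 0.001, -0.0], [-0.0, 0.0, -1.0]]
ft_force: [-0.7, -0.6, 0.1]
grip_width: 0.0559
```

```bash
python3 go.py .454 -.3065 .029; python3 look.py d1 .454 -.3065 .08
```

```text
pos [ 0.4549 -0.3044  0.1286] q [-46.  27.  84.   0.  69. -46.] rotvec/8 [0.   0.   0.01] F [-0.7 -0.6  0.1] w 0.0559 t 17.475
shift/50 [-0.04 -0.02  1.99]
```

View pics/d1.png

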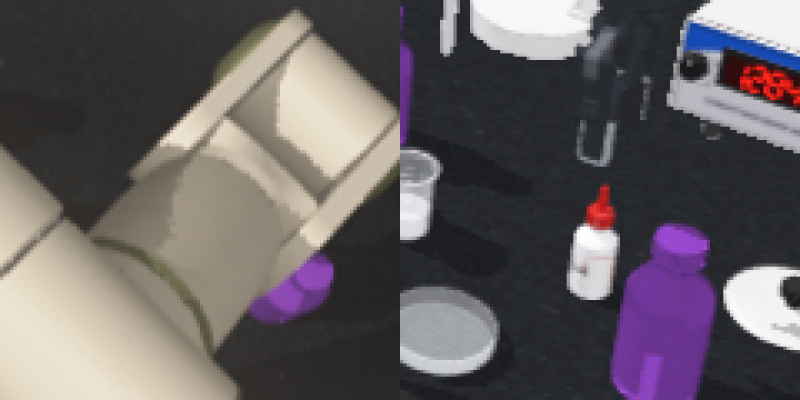

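The gripper is above the dropper's red tip (603,190) and clear of the purple bottle (665,310).

send_rows --pt "-0.04 -0.02 0.6 0 0 0 56" --pt "-0.04 -0.02 1.2 0 0 0 56" --pt "-0.04 -0.02 1.7 0 0 0 56" --pt "-0.04 -0.02 2.0 0 0 0 56" --pt "-0.04 -0.02 2.0 0 0 0 56"

```text
time_s: 18.2
position: [0.4536, -0.3066, 0.0282]
tool_rot: [[-0.001, 1.0, -0.0], [1.0, 0.001, 0.0], [0.0, -0.0, -1.0]]
ft_force: [-0.4, -0.6, 0.1]
grip_width: 0.0561
```

```bash
python3 go.py .454 -.3065 .029; python3 look.py d2 .454 -.3065 .08
```

```text
pos [ 0.4536 -0.3066  0.0282] q [-46.  35.  90.  -0.  55. -46.] rotvec/8 [-0.   -0.    0.01] F [-0.4 -0.6  0.1] w 0.0561 t 18.2
shift/50 [ 0.    0.01 -0.02]
```

View pics/d2.png

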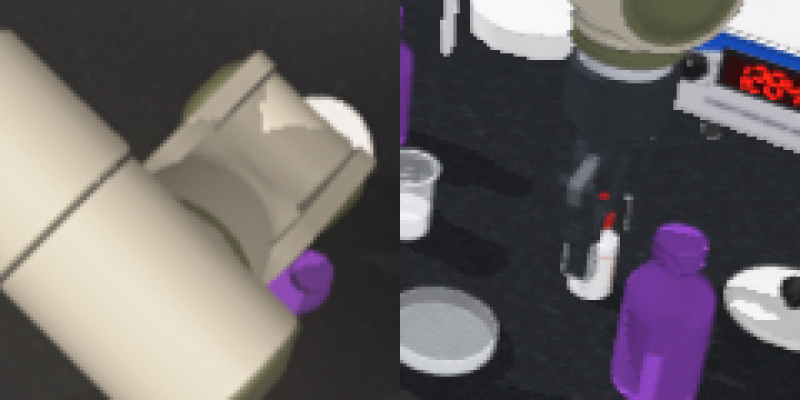

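The bottle is between the fingers at (600,255). Closing, then lifting.

send_rows --pt "0 0 0 0 0 0 22" --pt "0 0 0 0 0 0 22" --pt "0 0 0 0 0 0 22" --pt "0 0 0 0 0 0 22" --pt "0 0 0 0 0 0 22"

```text
time_s: 18.92
position: [0.4538, -0.307, 0.0289]
tool_rot: [[-0.001, 1.0, 0.001], [1.0, 0.001, -0.001], [-0.001, 0.001, -1.0]]
ft_force: [0.4, 0.0, 6.3]
grip_width: 0.0291
```

send_rows --pt "0 0 -0.3 0 0 0 22" --pt "0 0 -1.2 0 0 0 22" --pt "0 0 -2.3 0 0 0 22" --pt "0 0 -3.2 0 0 0 22"

```text
time_s: 19.42
position: [0.4533, -0.3064, 0.191]
tool_rot: [[-0.001, 1.0, 0.001], [1.0, 0.001, -0.001], [-0.001, 0.001, -1.0]]
ft_force: [-0.1, 0.3, -0.4]
grip_width: 0.029
```

```bash
python3 go.py .47 0.0 .2; python3 look.py d3 .454 -.3065 .2;  python3 go.py .527 0.171 .2
```

```text
pos [ 0.4533 -0.3064  0.191 ] q [-46.  23.  79.   0.  78. -47.] rotvec/8 [0.01 0.01 0.01] F [-0.1  0.3 -0.4] w 0.029 t 19.425
shift/50 [ 6.13  0.34 -0.19]
pos [ 0.4546 -0.3076  0.1937] q [-46.  23.  79.   0.  78. -47.] rotvec/8 [0.05 0.05 0.01] F [-0.8 -0.  -0.4] w 0.0291 t 19.525
shift/50 [ 9.57  1.46 -0.18]
```

View pics/d3.png

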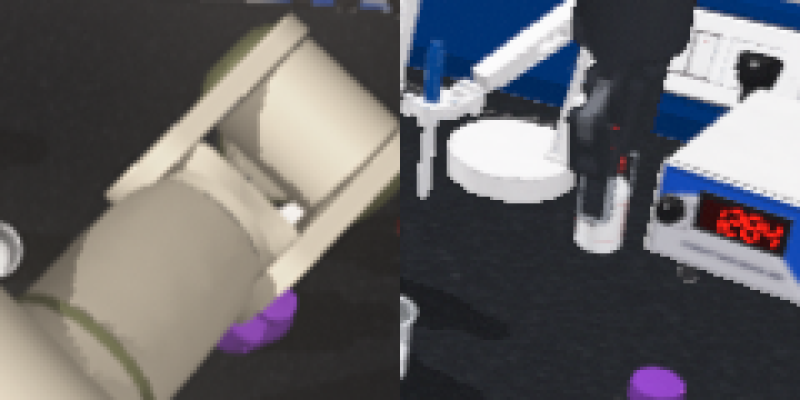

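send_rows --pt "1.2 0.1 -0.3 0 0 0 22" --pt "2.4 0.2 -0.3 0 0 0 22" --pt "3.6 0.2 -0.3 0 0 0 22" --pt "4.8 0.2 -0.3 0 0 0 22" --pt "6.0 0.2 -0.3 0 0 0 22"

```text
time_s: 20.15
position: [0.4625, -0.0046, 0.203]
tool_rot: [[-0.0, 1.0, -0.0], [1.0, 0.0, 0.0], [0.0, -0.0, -1.0]]
ft_force: [0.6, 0.3, -0.2]
grip_width: 0.0292
```

send_rows --pt "1.2 0.3 0 0 0 0 22" --pt "2.4 0.8 0 0 0 0 22" --pt "3.55 1.25 0 0 0 0 22" --pt "3.55 1.25 1 0 0 0 22" --pt "3.55 1.25 2 0 0 0 22"

```text
time_s: 20.78
position: [0.5252, 0.1719, 0.1017]
tool_rot: [[-0.003, 1.0, 0.0], [1.0, 0.003, 0.0], [0.0, 0.0, -1.0]]
ft_force: [0.1, 0.2, -0.8]
grip_width: 0.0292
```

```bash
python3 go.py .527 0.171 .039
```

```text
pos [0.5252 0.1719 0.1017] q [ 6. 29. 85. -0. 66.  6.] rotvec/8 [ 0.   -0.    0.02] F [ 0.1  0.2 -0.8] w 0.0292 t 20.775
shift/50 [-0.02  0.04  1.25]
```

send_rows --pt "-0.02 0.03 0.6 0 0 0 22" --pt "-0.02 0.03 1.0 0 0 0 22" --pt "-0.02 0.03 1.2 0 0 0 22" --pt "-0.02 0.03 1.25 0 0 0 22" --pt "-0.02 0.03 1.25 0 0 0 22"

```text
time_s: 21.4
position: [0.5273, 0.17, 0.0411]
tool_rot: [[-0.001, 1.0, 0.001], [1.0, 0.001, 0.0], [0.0, 0.001, -1.0]]
ft_force: [-0.3, 0.2, -0.5]
grip_width: 0.029
```

```bash
python3 go.py .527 0.171 .039; python3 look.py d4 .527 .171 .05
```

```text
pos [0.5273 0.17   0.0411] q [ 6. 34. 89.  0. 57.  6.] rotvec/8 [ 0.01 -0.    0.01] F [-0.3  0.2 -0.5] w 0.029 t 21.4
shift/50 [ 0.02 -0.01  0.04]
```

View pics/d4.png

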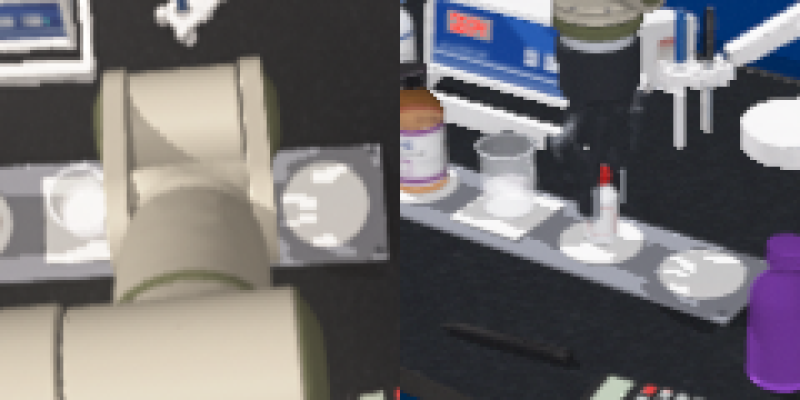

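The dropper is upright just above the third pad at (603,235). Lowering the last 2 mm and releasing.

send_rows --pt "0.02 0 0.03 0 0 0 22" --pt "0.02 0 0.05 0 0 0 22" --pt "0.02 0 0.05 0 0 0 54" --pt "0.02 0 0.05 0 0 0 54" --pt "0.02 0 0.05 0 0 0 54"

```text
time_s: 22.12
position: [0.527, 0.171, 0.0379]
tool_rot: [[-0.001, 1.0, -0.0], [1.0, 0.001, -0.0], [-0.0, -0.0, -1.0]]
ft_force: [-0.7, -0.1, -0.1]
grip_width: 0.0541
```

send_rows --pt "0 0 -0.4 0 0 0 54" --pt "0 0 -1.3 0 0 0 54" --pt "0 0 -2.4 0 0 0 64" --pt "-1 -1 -3.4 0 0 0 66" --pt "-2.2 -1.8 -3.6 0 0 0 66"

```text
time_s: 22.75
position: [0.455, 0.0855, 0.2117]
tool_rot: [[-0.003, 1.0, 0.003], [1.0, 0.003, -0.0], [-0.0, 0.003, -1.0]]
ft_force: [-0.4, -0.5, 0.2]
grip_width: 0.0662
```

send_rows --pt "-1.2 0 0 0 0 0 66" --pt "-2.4 0 0 0 0 0 66" --pt "-3.6 0 0 0 0 0 66" --pt "-4.3 0 0.5 0 0 0 66" --pt "-4.3 0 1.5 0 0 0 66"

```text
time_s: 23.38
position: [0.4565, -0.1319, 0.1351]
tool_rot: [[0.003, 1.0, 0.004], [1.0, -0.003, -0.003], [-0.003, 0.004, -1.0]]
ft_force: [0.8, -0.4, -0.8]
grip_width: 0.0658
```

```bash
python3 go.py .4405 -.1578 .1; python3 look.py d5 .527 .171 .05; python3 meas.py .527 .171 .02 .05 .07 .095;python3 meas.py .4405 -.1578 .052 .07
```

```text
pos [ 0.4565 -0.1319  0.1351] q [-30.  20.  95.  -0.  65. -30.] rotvec/8 [ 0.03  0.02 -0.02] F [ 0.8 -0.4 -0.8] w 0.0658 t 23.375
shift/50 [-0.52 -0.32  0.7 ]
top 0.02 0.05 27 x 0.5128 0.551 y 0.1543 0.1866 mid [0.5319 0.1705] zmax 0.0497
top 0.07 0.095 28 x 0.5206 0.5361 y 0.1616 0.1766 mid [0.5283 0.1691] zmax 0.0893
scene 0.02 0.05 84 x 0.5099 0.5339 y 0.1553 0.1846 mid [0.5219 0.17  ] zmax 0.0492
scene 0.07 0.095 37 x 0.5161 0.5332 y 0.1619 0.18 mid [0.5247 0.171 ] zmax 0.0932
scene 0.052 0.07 108 x 0.4133 0.4627 y -0.1809 -0.1314 mid [ 0.438  -0.1561] zmax 0.063
```

View pics/d5.png

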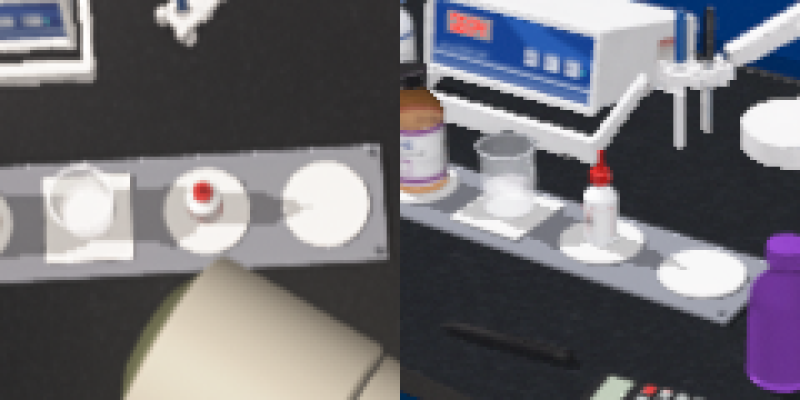

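The dropper stands centred on its pad in both views. Now the small beaker.

send_rows --pt "-0.5 -0.32 0 0 0 0 68" --pt "-0.52 -0.32 0.3 0 0 0 68" --pt "-0.52 -0.32 0.6 0 0 0 68" --pt "-0.52 -0.32 0.6 0 0 0 68"

```text
time_s: 23.98
position: [0.4398, -0.1547, 0.1057]
tool_rot: [[-0.001, 1.0, -0.0], [1.0, 0.001, 0.0], [0.0, -0.0, -1.0]]
ft_force: [0.4, -0.5, 0.9]
grip_width: 0.068
```

```bash
python3 go.py .4405 -.1575 .036; python3 look.py e1 .4405 -.158 .06
```

```text
pos [ 0.4398 -0.1547  0.1057] q [-34.  22.  98.   0.  60. -34.] rotvec/8 [-0.   -0.    0.01] F [ 0.4 -0.5  0.9] w 0.068 t 23.975
shift/50 [-0.06  0.01  1.39]
```

View pics/e1.png

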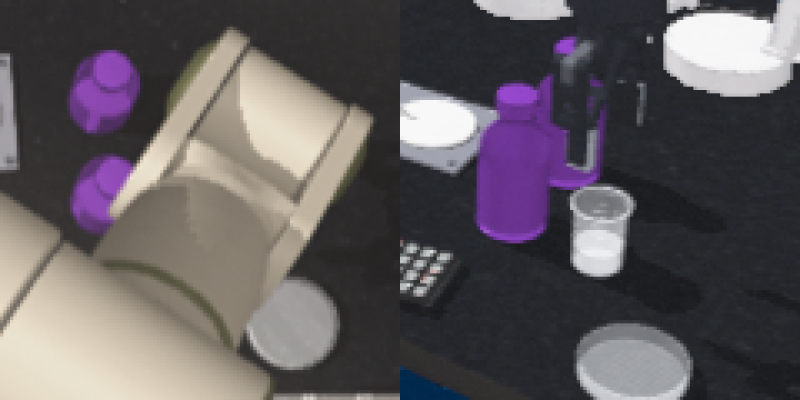

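The gripper is above the small beaker (600,230), with the purple bottle (513,170) clear to its left. Descending.

send_rows --pt "-0.05 0.01 0.4 0 0 0 68" --pt "-0.05 0.01 0.8 0 0 0 68" --pt "-0.05 0.01 1.2 0 0 0 68" --pt "-0.05 0.01 1.4 0 0 0 68" --pt "-0.05 0.01 1.4 0 0 0 68"

```text
time_s: 24.7
position: [0.4403, -0.1575, 0.0352]
tool_rot: [[-0.001, 1.0, -0.0], [1.0, 0.001, 0.0], [0.0, -0.0, -1.0]]
ft_force: [0.5, -0.1, -0.6]
grip_width: 0.0679
```

```bash
python3 go.py .4405 -.1575 .036; python3 look.py e2 .4405 -.158 .06
```

```text
pos [ 0.4403 -0.1575  0.0352] q [-34.  29. 103.  -0.  49. -34.] rotvec/8 [-0.   -0.    0.01] F [ 0.5 -0.1 -0.6] w 0.0679 t 24.7
shift/50 [ 0.    0.   -0.02]
```

View pics/e2.png

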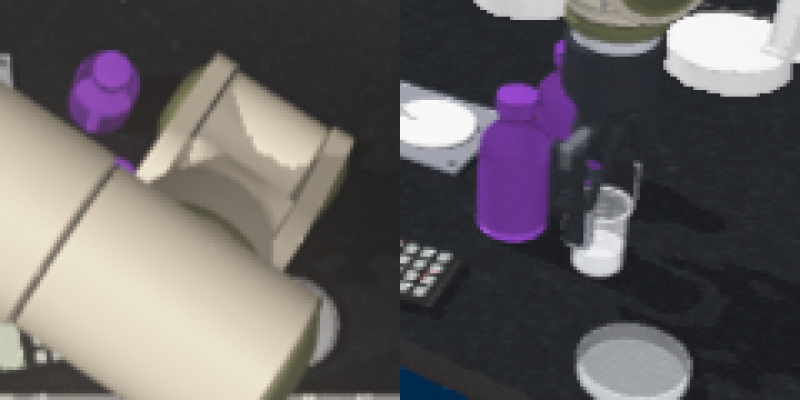

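The fingers straddle the beaker at (600,225). Closing and lifting.

send_rows --pt "0 0 0 0 0 0 40" --pt "0 0 0 0 0 0 40" --pt "0 0 0 0 0 0 40" --pt "0 0 0 0 0 0 40" --grip_force 30

```text
time_s: 25.3
position: [0.4405, -0.1578, 0.0358]
tool_rot: [[-0.001, 1.0, 0.001], [1.0, 0.001, -0.001], [-0.001, 0.001, -1.0]]
ft_force: [-1.2, 0.6, 6.6]
grip_width: 0.0443
```

send_rows --pt "0 0 -0.3 0 0 0 40" --pt "0 0 -1.2 0 0 0 40" --pt "0 0 -2.3 0 0 0 40" --pt "0 0 -3.3 0 0 0 40"

```text
time_s: 25.8
position: [0.4399, -0.1574, 0.2021]
tool_rot: [[-0.001, 1.0, 0.001], [1.0, 0.001, -0.0], [-0.0, 0.001, -1.0]]
ft_force: [0.9, -0.7, -0.2]
grip_width: 0.0441
```

```bash
python3 go.py .5335 .061 .2; python3 look.py e3 .4405 -.158 .2
```

```text
pos [ 0.4399 -0.1574  0.2021] q [-34.  15.  90.   0.  75. -34.] rotvec/8 [0.01 0.   0.01] F [ 0.9 -0.7 -0.2] w 0.0441 t 25.8
shift/50 [4.37 1.88 0.04]
```

View pics/e3.png

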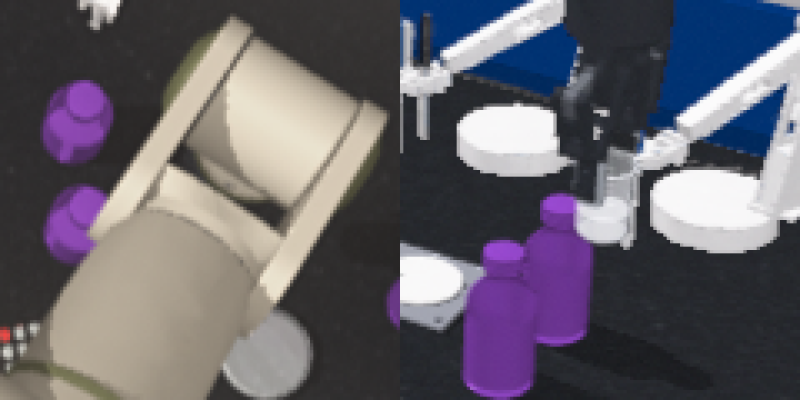

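The beaker is held upright, with its base about 0.166 m high, above the purple tops. Carrying it to the right pad.

send_rows --pt "1.1 0 -0.3 0 0 0 40" --pt "2.3 0.2 -0.3 0 0 0 40" --pt "3.4 0.9 -0.3 0 0 0 40" --pt "4.37 1.6 -0.3 0 0 0 40" --pt "4.37 1.88 0.2 0 0 0 40"

```text
time_s: 26.52
position: [0.5355, 0.0644, 0.19]
tool_rot: [[-0.006, 1.0, 0.003], [1.0, 0.006, 0.0], [0.0, 0.003, -1.0]]
ft_force: [0.1, -0.8, -1.4]
grip_width: 0.0441
```

send_rows --pt "0 0 0.9 0 0 0 40" --pt "0 0 1.9 0 0 0 40" --pt "0 0 2.5 0 0 0 40" --pt "0 0 2.5 0 0 0 40"

```text
time_s: 27.02
position: [0.5325, 0.0612, 0.0628]
tool_rot: [[-0.001, 1.0, -0.005], [1.0, 0.001, 0.001], [0.001, -0.005, -1.0]]
ft_force: [0.5, 0.1, -0.5]
grip_width: 0.0444
```

```bash
python3 go.py .5335 .061 .0455; python3 look.py e4 .5335 .061 .05
```

```text
pos [0.5325 0.0612 0.0628] q [-6. 31. 90. -0. 59. -6.] rotvec/8 [-0.04 -0.    0.01] F [ 0.5  0.1 -0.5] w 0.0444 t 27.025
shift/50 [-0.    0.02  0.35]
```

View pics/e4.png

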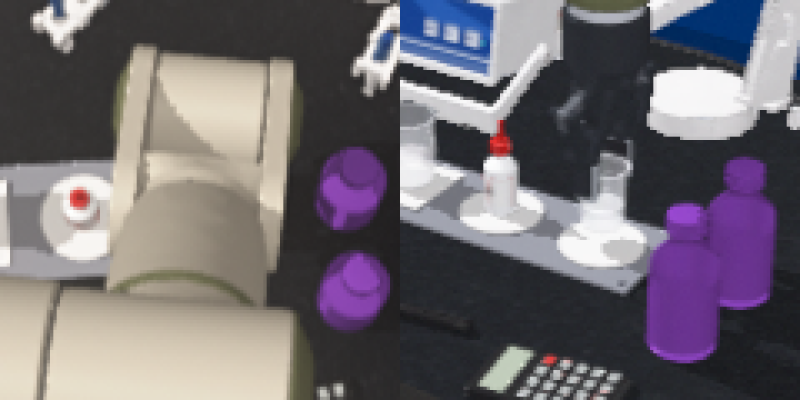

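send_rows --pt "0 0 0.2 0 0 0 40" --pt "0 0 0.35 0 0 0 40" --pt "0 0 0.35 0 0 0 40" --pt "0 0 0.35 0 0 0 40"

```text
time_s: 27.62
position: [0.5341, 0.0611, 0.0476]
tool_rot: [[-0.001, 1.0, 0.0], [1.0, 0.001, -0.0], [-0.0, 0.0, -1.0]]
ft_force: [-0.4, -0.7, 0.1]
grip_width: 0.0446
```

```bash
python3 go.py .5335 .061 .0455
```

```text
pos [0.5341 0.0611 0.0476] q [-6. 32. 91. -0. 57. -6.] rotvec/8 [0.   0.   0.01] F [-0.4 -0.7  0.1] w 0.0446 t 27.625
shift/50 [-0.   -0.01  0.04]
```

send_rows --pt "0 0 0.03 0 0 0 40" --pt "0 0 0.04 0 0 0 40" --pt "0 0 0.04 0 0 0 68" --pt "0 0 0.04 0 0 0 68" --pt "0 0 0.04 0 0 0 68"

```text
time_s: 28.25
position: [0.5339, 0.0611, 0.0453]
tool_rot: [[-0.001, 1.0, -0.0], [1.0, 0.001, 0.0], [0.0, -0.0, -1.0]]
ft_force: [-0.2, 0.6, -0.2]
grip_width: 0.068
```

send_rows --pt "0 0 -0.4 0 0 0 68" --pt "0 0 -1.3 0 0 0 68" --pt "0 0 -2.5 0 0 0 60" --pt "-0.3 -1.0 -3.3 0 0 0 45" --pt "-1.5 -1.2 -3.5 0 0 0 45"

```text
time_s: 28.88
position: [0.4729, -0.0123, 0.2227]
tool_rot: [[-0.005, 1.0, 0.004], [1.0, 0.005, -0.001], [-0.001, 0.004, -1.0]]
ft_force: [1.8, -1.2, -1.2]
grip_width: 0.0452
```

send_rows --pt "-1.2 0 0 0 0 0 45" --pt "-2.4 0 0 0 0 0 45" --pt "-3.6 0 0 0 0 0 45" --pt "-4.8 0 0 0 0 0 45" --pt "-6.0 0 0 0 0 0 45"

```text
time_s: 29.5
position: [0.474, -0.3153, 0.2202]
tool_rot: [[-0.001, 1.0, 0.0], [1.0, 0.001, 0.0], [0.0, 0.0, -1.0]]
ft_force: [0.6, -0.2, 0.3]
grip_width: 0.0452
```

```bash
python3 go.py .5185 -.438 .1; python3 look.py e5 .5335 .061 .05; python3 meas.py .5335 .061 .02 .05 .064 .09; python3 meas.py .518 -.438 .015 .04
```

```text
pos [ 0.474  -0.3153  0.2202] q [-46.  24.  72.   0.  83. -46.] rotvec/8 [ 0. -0.  0.] F [ 0.6 -0.2  0.3] w 0.0452 t 29.5
shift/50 [-2.45  0.89  2.4 ]
top 0.02 0.05 130 x 0.5131 0.555 y 0.0425 0.0761 mid [0.5341 0.0593] zmax 0.0487
top 0.064 0.09 76 x 0.5098 0.5582 y 0.0374 0.0822 mid [0.534  0.0598] zmax 0.0765
scene 0.02 0.05 117 x 0.5107 0.5524 y 0.0418 0.0808 mid [0.5315 0.0613] zmax 0.0499
scene 0.064 0.09 67 x 0.5055 0.5597 y 0.0385 0.0871 mid [0.5326 0.0628] zmax 0.0715
scene 0.015 0.04 61 x 0.5043 0.5275 y -0.4476 -0.4269 mid [ 0.5159 -0.4372] zmax 0.0254
```

View pics/e5.png

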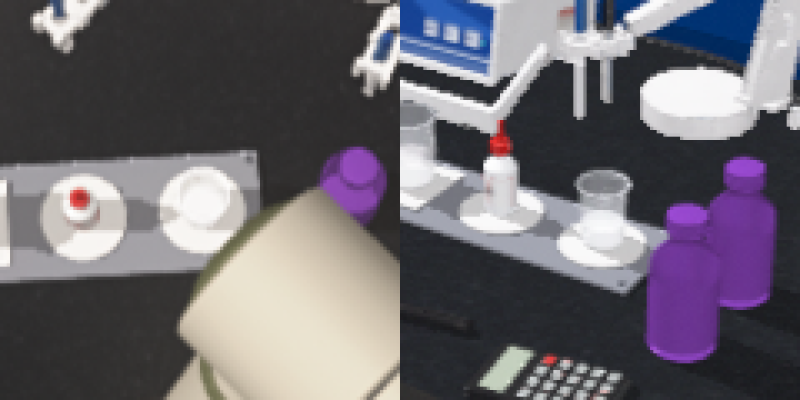

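The small beaker is centred on the right pad. Last is the lid, with its knob at about (0.5185, −0.438).

send_rows --pt "-1.2 0.5 0 0 0 0 45" --pt "-2.4 0.89 0.3 0 0 0 45" --pt "-2.45 0.89 1.3 0 0 0 45" --pt "-2.45 0.89 2.4 0 0 0 45" --pt "-2.45 0.89 2.9 0 0 0 45"

```text
time_s: 30.22
position: [0.518, -0.4344, 0.0715]
tool_rot: [[-0.001, 1.0, -0.004], [1.0, 0.001, 0.004], [0.004, -0.004, -1.0]]
ft_force: [0.9, -0.6, 0.3]
grip_width: 0.0451
```

send_rows --pt "0 0 0 0 0 0 45" --pt "0 0 0 0 0 0 45"

```text
time_s: 30.48
position: [0.5195, -0.4361, 0.0769]
tool_rot: [[-0.001, 1.0, 0.002], [1.0, 0.001, -0.002], [-0.002, 0.002, -1.0]]
ft_force: [0.3, -0.0, 0.7]
grip_width: 0.0447
```

```bash
python3 go.py .5185 -.438 .008; python3 look.py f1 .5185 -.438 .04
```

```text
pos [ 0.5195 -0.4361  0.0769] q [-50.  42.  64.   0.  74. -50.] rotvec/8 [0.01 0.01 0.01] F [ 0.3 -0.   0.7] w 0.0447 t 30.475
shift/50 [-0.03 -0.02  1.38]
```

View pics/f1.png

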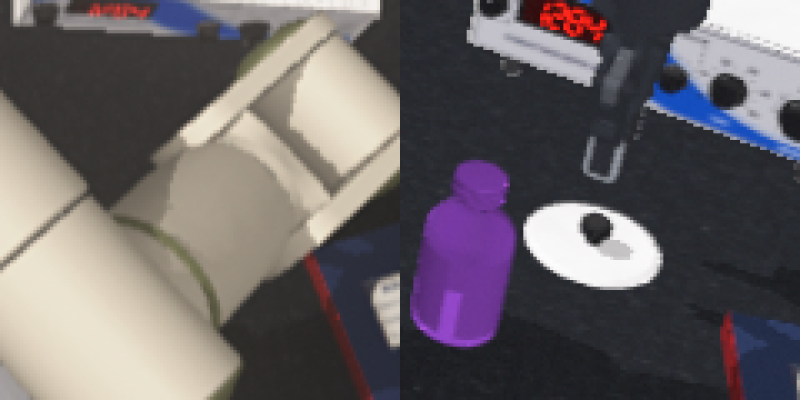

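The knob is at (597,228), directly below the jaws. Descending slowly.

send_rows --pt "-0.03 -0.02 0.6 0 0 0 45" --pt "-0.03 -0.02 1.0 0 0 0 45" --pt "-0.03 -0.02 1.2 0 0 0 45" --pt "-0.03 -0.02 1.28 0 0 0 45" --pt "-0.03 -0.02 1.28 0 0 0 45"

```text
time_s: 31.2
position: [0.5182, -0.4376, 0.012]
tool_rot: [[-0.001, 1.0, 0.001], [1.0, 0.001, -0.001], [-0.001, 0.001, -1.0]]
ft_force: [-0.7, -0.2, 0.0]
grip_width: 0.0452
```

```bash
python3 go.py .5185 -.438 .008; python3 look.py f2 .5185 -.438 .04
```

```text
pos [ 0.5182 -0.4376  0.012 ] q [-50.  46.  67.   0.  67. -50.] rotvec/8 [0.01 0.01 0.01] F [-0.7 -0.2  0. ] w 0.0452 t 31.2
shift/50 [-0.01  0.01  0.08]
```

View pics/f2.png

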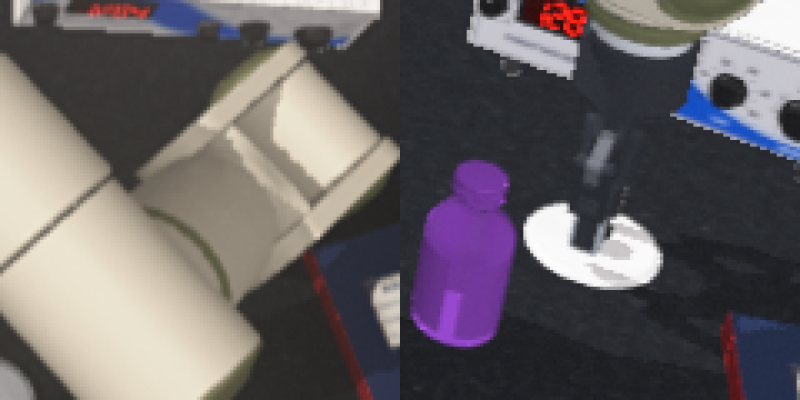

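send_rows --pt "0 0 0.08 0 0 0 45" --pt "0 0 0.08 0 0 0 35" --pt "0 0 0.08 0 0 0 15" --pt "0 0 0.08 0 0 0 15" --pt "0 0 0.08 0 0 0 15" --grip_force 45

```text
time_s: 31.92
position: [0.518, -0.4374, 0.0076]
tool_rot: [[-0.001, 1.0, 0.0], [1.0, 0.001, -0.0], [-0.0, 0.0, -1.0]]
ft_force: [-0.8, 0.3, 2.0]
grip_width: 0.0201
```

send_rows --pt "0 0 -0.2 0 0 0 15" --pt "0 0 -0.6 0 0 0 15" --pt "0 0 -1.0 0 0 0 15" --pt "0 0 -1.0 0 0 0 15"

```text
time_s: 32.42
position: [0.5185, -0.4379, 0.059]
tool_rot: [[-0.001, 1.0, 0.002], [1.0, 0.001, -0.002], [-0.002, 0.002, -1.0]]
ft_force: [-0.3, -0.6, -1.5]
grip_width: 0.0201
```

```bash
python3 go.py .48 -.3 .22; python3 look.py f3 .5185 -.438 .08
```

```text
pos [ 0.5185 -0.4379  0.059 ] q [-50.  43.  65.  -0.  72. -50.] rotvec/8 [0.01 0.02 0.01] F [-0.3 -0.6 -1.5] w 0.0201 t 32.425
shift/50 [ 2.75 -0.76 -3.23]
```

View pics/f3.png

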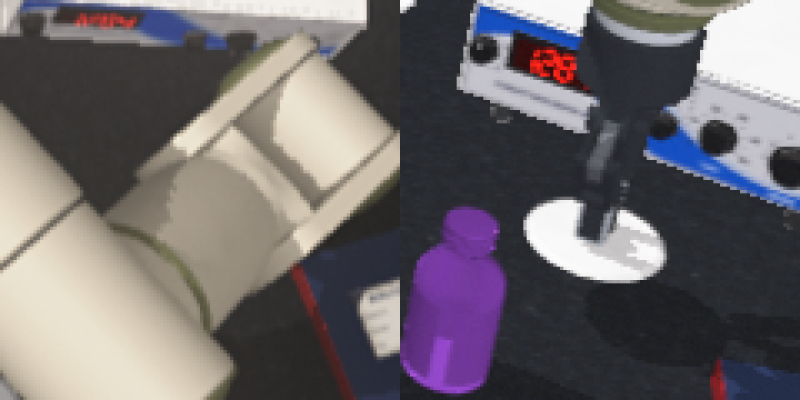

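The lid is lifted and level, with its shadow beneath. I'll check how the disc sits relative to the TCP.

```bash
python3 - <<'E'
from h import *
n="scene"; im=np.load("scene_im.npy"); d=np.load("scene_d.npy"); W=cloud(n,d)
s=(np.hypot(W[...,0]-.5185,W[...,1]+.438)<.075)&(d>0)&(W[...,2]>.045)&(W[...,2]<.062)
q=W[s]; print(q.min(0).round(4),q.max(0).round(4),((q.min(0)+q.max(0))/2).round(4))
A=np.c_[q[:,0]-.5185,q[:,1]+.438,np.ones(len(q))]; print(len(q),"plane",np.linalg.lstsq(A,q[:,2],rcond=None)[0].round(4))
print(cv2.minEnclosingCircle((q[:,:2]*1000).astype(np.float32)))
E
```

```text
[ 0.4669 -0.4851  0.048 ] [ 0.5637 -0.3897  0.0613] [ 0.5153 -0.4374  0.0547]
658 plane [0.003  0.0011 0.0527]
((515.4967651367188, -436.52569580078125), 49.33927536010742)
```

send_rows --pt "0 0 -1.0 0 0 0 15" --pt "0 0 -2.1 0 0 0 15" --pt "0.2 -0.2 -3.1 0 0 0 15" --pt "1.2 -0.8 -3.3 0 0 0 15" --pt "2.4 -0.9 -3.3 0 0 0 15"

```text
time_s: 33.15
position: [0.4715, -0.3166, 0.2222]
tool_rot: [[0.002, 1.0, 0.0], [1.0, -0.002, -0.0], [-0.0, 0.0, -1.0]]
ft_force: [1.9, 0.4, -1.6]
grip_width: 0.0198
```

send_rows --pt "1.1 0 0 0 0 0 15" --pt "2.2 0 0 0 0 0 15" --pt "3.3 0 0 0 0 0 15" --pt "4.4 0 0 0 0 0 15" --pt "5.5 0 0 0 0 0 15"

```text
time_s: 33.78
position: [0.4721, -0.0406, 0.2215]
tool_rot: [[-0.0, 1.0, -0.001], [1.0, 0.0, 0.001], [0.001, -0.001, -1.0]]
ft_force: [1.3, 0.1, -1.5]
grip_width: 0.0203
```

send_rows --pt "1.1 0 0 0 0 0 15" --pt "2.2 0 0 0 0 0 15" --pt "3.3 0 0 0 0 0 15" --pt "4.4 0.2 0 0 0 0 15" --pt "5.2 0.4 0 0 0 0 15"

```text
time_s: 34.4
position: [0.492, 0.2198, 0.2213]
tool_rot: [[-0.002, 1.0, -0.002], [1.0, 0.002, -0.0], [-0.0, -0.002, -1.0]]
ft_force: [0.3, -0.0, -1.2]
grip_width: 0.02
```

```bash
python3 go.py .5215 .2795 .11
```

```text
pos [0.492  0.2198 0.2213] q [11. 21. 77.  0. 82. 11.] rotvec/8 [-0.01  0.    0.02] F [ 0.3 -0.  -1.2] w 0.02 t 34.4
shift/50 [1.19 0.6  2.23]
```

send_rows --pt "0.6 0.3 0 0 0 0 15" --pt "1.19 0.6 0 0 0 0 15" --pt "1.19 0.6 0.9 0 0 0 15" --pt "1.19 0.6 1.8 0 0 0 15" --pt "1.19 0.6 2.2 0 0 0 15"

```text
time_s: 35.02
position: [0.5208, 0.2768, 0.1085]
tool_rot: [[-0.001, 1.0, -0.006], [1.0, 0.001, -0.002], [-0.002, -0.006, -1.0]]
ft_force: [-1.0, 0.1, -0.9]
grip_width: 0.0203
```

send_rows --pt "0 0 0 0 0 0 15" --pt "0 0 0 0 0 0 15" --pt "0 0 0 0 0 0 15"

```text
time_s: 35.4
position: [0.5228, 0.2773, 0.1133]
tool_rot: [[-0.001, 1.0, 0.002], [1.0, 0.001, 0.001], [0.001, 0.002, -1.0]]
ft_force: [0.2, 0.2, -1.0]
grip_width: 0.0199
```

```bash
python3 go.py .5215 .2795 .0886; python3 look.py g1 .521 .28 .07; python3 - <<'E'
from h import *
n="scene"; d=np.load("scene_d.npy"); W=cloud(n,d)
s=(np.hypot(W[...,0]-.521,W[...,1]-.28)<.065)&(d>0)&(W[...,2]>.094)&(W[...,2]<.118)
q=W[s]; print(len(q),q.min(0).round(4),q.max(0).round(4),cv2.minEnclosingCircle((q[:,:2]*1000).astype(np.float32)))
E
```

```text
pos [0.5228 0.2773 0.1133] q [16. 32. 78.  0. 70. 16.] rotvec/8 [ 0.01 -0.    0.01] F [ 0.2  0.2 -1. ] w 0.0199 t 35.4
shift/50 [ 0.04 -0.03  0.49]
270 [0.4718 0.2283 0.1041] [0.5649 0.322  0.1179] ((517.307373046875, 273.998046875), 48.29265213012695)
```

View pics/g1.png

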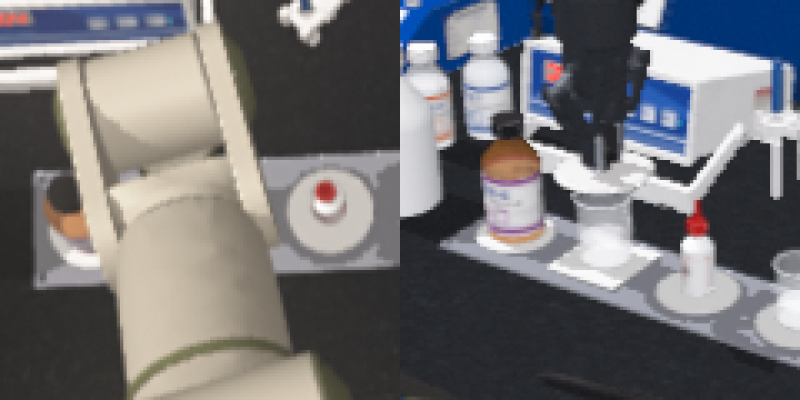

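The lid hangs level just above the beaker. Nudging +2.5 mm in y and lowering.

send_rows --pt "0.05 0 0.2 0 0 0 15" --pt "0.05 0 0.35 0 0 0 15" --pt "0.05 0 0.42 0 0 0 15" --pt "0.05 0 0.45 0 0 0 15" --pt "0.05 0 0.45 0 0 0 15"

```text
time_s: 36.12
position: [0.5224, 0.2797, 0.0897]
tool_rot: [[-0.001, 1.0, 0.0], [1.0, 0.001, -0.0], [-0.0, 0.0, -1.0]]
ft_force: [0.1, 0.1, -1.2]
grip_width: 0.0201
```

```bash
python3 go.py .5225 .2797 .0886
```

```text
pos [0.5224 0.2797 0.0897] q [17. 34. 79. -0. 67. 17.] rotvec/8 [0.   0.   0.01] F [ 0.1  0.1 -1.2] w 0.0201 t 36.125
shift/50 [0.   0.   0.02]
```

Still hanging (−1.2 N), about 1 mm to go.

send_rows --pt "0 0 0.02 0 0 0 15" --pt "0 0 0.03 0 0 0 15" --pt "0 0 0.03 0 0 0 15"

```text
time_s: 36.5
position: [0.5224, 0.2797, 0.0883]
tool_rot: [[-0.001, 1.0, 0.0], [1.0, 0.001, -0.0], [-0.0, 0.0, -1.0]]
ft_force: [-0.1, -1.0, -1.5]
grip_width: 0.0201
```

send_rows --pt "0 0 0 0 0 0 45" --pt "0 0 0 0 0 0 45" --pt "0 0 0 0 0 0 45" --pt "0 0 -0.5 0 0 0 45" --pt "0 0 -1.3 0 0 0 45"

```text
time_s: 37.12
position: [0.5218, 0.2795, 0.1531]
tool_rot: [[-0.001, 1.0, -0.003], [1.0, 0.001, -0.001], [-0.001, -0.003, -1.0]]
ft_force: [0.5, -0.2, 0.4]
grip_width: 0.0447
```

send_rows --pt "0 0 -1.0 0 0 0 45" --pt "-1 -1 -1.3 0 0 0 45" --pt "-2.2 -2 -1.3 0 0 0 45" --pt "-3.4 -2.5 -1.3 0 0 0 45" --pt "-4.6 -2.5 -1.3 0 0 0 45"

```text
time_s: 37.75
position: [0.3992, 0.0706, 0.2187]
tool_rot: [[-0.003, 1.0, 0.001], [1.0, 0.003, -0.0], [-0.0, 0.001, -1.0]]
ft_force: [1.2, -0.7, 0.2]
grip_width: 0.045
```

send_rows --pt "-1.2 0 0 0 0 0 45" --pt "-2.4 0 0 0 0 0 45" --pt "-3.6 0 0 0 0 0 45" --pt "-4.5 0 0 0 0 0 45" --pt "-4.5 0 0 0 0 0 45"

```text
time_s: 38.38
position: [0.4009, -0.156, 0.2181]
tool_rot: [[0.003, 1.0, 0.0], [1.0, -0.003, -0.0], [-0.0, 0.0, -1.0]]
ft_force: [0.5, 0.8, -1.2]
grip_width: 0.0449
```

```bash
python3 go.py; python3 look.py h1 .524 .23 .05; for a in ".5137 .3895 .12 .15" ".5205 .28 .02 .06 .082 .093 .1 .12" ".527 .171 .07 .1" ".5335 .061 .064 .08"; do echo $a; python3 meas.py $a; done; python3 - <<'E'
from h import *
n="top";im=np.load("top_im.npy");cv2.imwrite("pics/h2.png",cv2.resize(im[190:290,110:350,::-1],None,fx=3.3,fy=3.3,interpolation=3))
for n in("top","scene"):
    d=np.load(n+"_d.npy"); W=cloud(n,d)
    s=(np.hypot(W[...,0]-.5215,W[...,1]-.28)<.065)&(d>0)&(W[...,2]>.079)&(W[...,2]<.094); q=W[s]
    A=np.c_[q[:,0]-.52,q[:,1]-.28,np.ones(len(q))]; print(n,len(q),cv2.minEnclosingCircle((q[:,:2]*1000).astype(np.float32)),np.linalg.lstsq(A,q[:,2],rcond=None)[0].round(4))
    s=(np.hypot(W[...,0]-.498,W[...,1]-.533)<.08)&(W[...,2]>.03); c=W[s]; print("wash",c.min(0).round(3),c.max(0).round(3))
E
```

```text
pos [ 0.4009 -0.156   0.2181] q [-37.  10.  93.  -0.  76. -37.] rotvec/8 [ 0.    0.   -0.02] F [ 0.5  0.8 -1.2] w 0.0449 t 38.375
.5137 .3895 .12 .15
top 0.12 0.15 121 x 0.4972 0.5319 y 0.3711 0.4035 mid [0.5145 0.3873] zmax 0.142
scene 0.12 0.15 75 x 0.494 0.5309 y 0.3726 0.4034 mid [0.5125 0.388 ] zmax 0.1383
.5205 .28 .02 .06 .082 .093 .1 .12
top 0.082 0.093 438 x 0.4744 0.5685 y 0.2289 0.3231 mid [0.5215 0.276 ] zmax 0.0922
top 0.1 0.12 37 x 0.5109 0.5307 y 0.2652 0.2849 mid [0.5208 0.2751] zmax 0.1128
scene 0.02 0.06 167 x 0.4919 0.533 y 0.251 0.299 mid [0.5125 0.275 ] zmax 0.0599
scene 0.082 0.093 231 x 0.4724 0.5651 y 0.2309 0.3265 mid [0.5188 0.2787] zmax 0.0928
scene 0.1 0.12 21 x 0.509 0.527 y 0.2693 0.2868 mid [0.518  0.2781] zmax 0.1054
.527 .171 .07 .1
top 0.07 0.1 32 x 0.5199 0.5372 y 0.1614 0.177 mid [0.5286 0.1692] zmax 0.0961
scene 0.07 0.1 39 x 0.5163 0.533 y 0.162 0.1788 mid [0.5246 0.1704] zmax 0.0994
.5335 .061 .064 .08
top 0.064 0.08 75 x 0.5103 0.5577 y 0.0375 0.0822 mid [0.534  0.0599] zmax 0.0781
scene 0.064 0.08 70 x 0.5063 0.5561 y 0.0388 0.0858 mid [0.5312 0.0623] zmax 0.0733
top 652 ((521.6956176757812, 276.560546875), 48.500675201416016) [-0.0053 -0.0015  0.0835]
wash [0.463 0.504 0.03 ] [0.548 0.606 0.242]
scene 301 ((517.4868774414062, 277.832763671875), 48.710758209228516) [0.0056 0.0025 0.0833]
wash [0.514 0.508 0.031] [0.536 0.521 0.072]
```

View pics/h1.png

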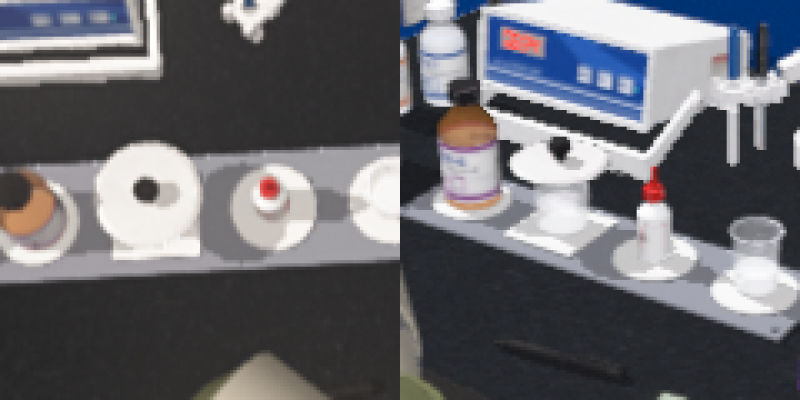

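View pics/h2.png

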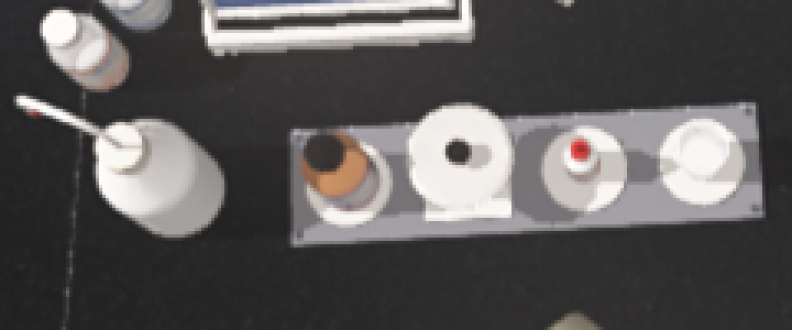

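```bash
python3 -c "
from rig import env
print(env.close_job())"
```

```text
the job is handed in; nothing more can be done
None
```

The station is set out on the pads and I handed the job in. The clock read 38.4 s at my last check, against the 128 s limit.

- **Layout:** The square pad was second from the left. From left to right there is now the amber bottle, the larger beaker on the square pad with the lid on it, the dropper bottle and the smaller beaker. The three purple bottles were not touched.
- **Position:** In the last check, with the arm clear, both cameras put each thing within about 4 mm of its pad centre. The lid is about 3.5 mm off the beaker's axis.
- **Upright and flat:** The things look upright in both pictures, and a plane fitted to the lid showed a slope below 0.01 rad. Its top measured about 83.5 mm, against 85 mm expected.
- **Wash bottle:** It is where it was, by the top camera. My scene-camera check caught only part of it in the last picture, so that reading confirms nothing.
- **Disagreements:** The two cameras differ by up to 4 mm in x, so I averaged them for the positions. The beaker rims read narrower in the gripper than stated, about 54 mm and 44 mm against 59 mm and 50 mm. Both beakers were still held upright; I measured only the larger one against the jaws, and it was centred.

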